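# Put the tweezers and the bead reamer away in the fitted tool case

## Task

Put the two loose tools away: lift the wooden tool case's lid by its pull until it rests back on its hinge stop, then lay the loose tweezers and the bead reamer flat in the empty slots cut for them, their points toward the hinge side like the tweezers already in the case. Set the tools down rather than drop them, leave the lid standing open, and do not disturb the tweezers in the case, the pliers or the bead scoop.

Things in the scene. Friction and masses are not known exactly. Their poses are not given: they have to be found in the camera images.
- tool_case: Pale wooden tool case, fixed on the desk: 138 (x) x 168 (y) x 27 mm high without lid, walls 6 mm. Origin: centre of underside; x from its front to its hinge side, y to its left, z up. A routed insert (top 17 mm, slot floors 8 mm above the underside) has 3 slots along x: at y = +42 mm (holds the spare tweezers), 0 and -42 mm. A finger trough as deep as the slots crosses them from x = -38 to +8 mm.
- lid (a joint): Clear, wood-framed lid, 6 mm thick, 0.12 kg, hinged along y at the case's back top edge: 0 shut, grows as the front edge goes up and back, 1.8 = leaning back on the hinge stops. Falls shut if let go before about 1.6, falls back on its stop beyond that.
- lid_pull (a point): Grip point on the lid's pull: a wooden tab at the middle of the lid's front edge, in the plane of the lid, 24 mm wide (y), 9 mm thick (z), sticking out 28 mm from the edge. The point is at mid width and thickness, 18 mm out from the edge, 33 mm above the desk when shut, 159 mm from the hinge line. Its frame turns with the lid; shut, its axes are the case's.
- lid_hinge (a point): Middle of the lid's hinge line, which runs along the case's y, 28 mm above the desk and 72 mm behind the case's centre. Axes as the case.
- tweezers_slot (a point): Centre of the empty straight slot (case y = 0), on its floor: 126 mm long along the case's x, 12 mm wide, 9 mm deep, crossed by the finger trough. Axes as the case.
- reamer_slot (a point): Where the reamer's origin belongs in its fitted slot: on the slot floor, at case x = +7, y = -42 mm. The wide part for the handle, 16 mm wide, runs from case x = -49 mm into the finger trough; the channel for the blade, 8 mm wide, from x = +8 to +63 mm; 9 mm deep. The handle does not fit the channel. Axes as the case.
- tweezers: Loose plain steel tweezers lying on the desk, 118 long (y) x 8 to 10 wide x 6 mm high. Origin: middle of the underside; the points are at its -y end, the joined flat end at +y, z up. 18 g.
- tweezers_point (a point): On the tweezers' middle line close to the points, at y = -55 mm, 3 mm above the underside.
- tweezers_end (a point): On the tweezers' middle line close to the joined end, at y = +55 mm, 3 mm above the underside.
- reamer: Loose bead reamer lying on the desk, 106 mm long (y): a 12 mm wide and 12 mm high knurled handle from y = +7 to +53 mm and a thin tapered blade, 4 mm wide, from there to the point at y = -53 mm, which hovers 5 to 8 mm above the underside. Origin: on the underside, at half the length; z up. 22 g; the balance point lies in the handle.
- reamer_point (a point): On the reamer's axis close to the point, at y = -50 mm, 6 mm above the underside.
- reamer_end (a point): On the reamer's axis close to the handle's end, at y = +50 mm, 6 mm above the underside.
- spare_tweezers: Another pair of the same tweezers, already put away in the case's slot at y = +42 mm, points toward the hinge side. Same frame as the tweezers. Stays there.
- magnifier (a point): Point on the desk under the ring of the standing magnifier, part of the furniture, an obstacle: its upright ring, 150 mm across, reaches from 40 to 230 mm above the desk at this point, its plane along world y. Keep the gripper in front of it or above it.
- pliers: Bystander: jewellery pliers, 139 x 43 x 12 mm, origin under the middle, jaws toward +x.
- scoop: Bystander: small triangular metal bead scoop, 48 x 64 x 10 mm, origin under the middle.

How it is judged:
By the outcome, as a careful person would: the job done as asked, in the order asked, and still so for the second after the job is handed in, with the robot touching nothing.
It also fails if it takes over 72 s, if anything falls off the work surface, if the arm or the gripper's body presses on something with over 40 N, if the wrist force passes 120 N, or if a joint passes its speed limit or range.

## Robot

A 6-joint arm with a two-finger parallel gripper is mounted at the origin on a cart in front of the work surface, level with it; the furniture and walls round the work are solid. World frame = base frame: x ahead of the robot, y to its left, z up, the work surface at z = 0. Lengths are in m, angles in degrees, forces in N, time in s.
With the tool pointing down it reaches from about 0.3 to 0.75 m from the base axis. Payload 8.5 kg.
Tool frame: the origin (TCP) lies between the finger pads; the fingertips stand ahead of it and the grasp point (between the pads) lies 8 mm behind it (env.tcp_to_tips is the z of the fingertips in the tool frame, in m); z points along the fingers, x is the direction in which the jaws open and shut, and the axes are right-handed (so a half turn about z gives the same grasp; the last joint's range is limited). The gripper opens to 85 mm and grips with 20 to 120 N. Pads are 22 mm wide; open, the fingers measure 114 mm over their backs; the gripper's body (76 mm by 85 mm) begins 54 mm behind the grasp point. The pads swing forward as they close: fully open they stand 13 mm farther back than shut.
Start: joints at [-76.794, 21.807, 74.336, -0, 83.858, -12.336], TCP at [0.237, -0.496, 0.242] pointing down, gripper open.
Joint ranges: [-178.18, 178.18], [-50.72, 133.34], [12.68, 142.11], [-81.47, 261.47], [9.98, 163.14], [-165.26, 165.26]. Speed limits (degrees/s): [136.94, 136.94, 180, 180, 180, 180].

## Interface

Orientations are given as a 3x3 rotation matrix whose columns are the frame's x, y, z axes.
In Python, from rig import observe, viewer, env gives the robot as it stands.
- The arm moves only by the tool jog_arm, never from a script. Its arguments are lists of equal length, an entry for each row: "dr": the turn, a rotation vector about the tool's x, y, z in rad, a list of three; "slide": the shift along the tool's x, y, z in m, a list of three; "gripper": the opening, from -1 (shut) to 1 (fully open), so that 0 is half open. In form: {"dr": [[rx, ry, rz], ...], "slide": [[dx, dy, dz], ...], "gripper": [gripper, ...]}. A call has exactly 10 rows; each row shifts and turns the commanded pose from where the row before left it, along the tool's axes as they then stand; what a row does not reach is not made up. A row lasts 1/10 s, in which the tool goes at most 50 mm and 8.59 degrees, less where a joint would pass 70% of its speed; a pose out of reach is approached as far as the arm can. A call is refused whole if a number of a shift passes 0.05 or a number of a turn 0.15, either way. A call with a gripper value outside its range is refused whole. The fingers move at their own pace and stop on an object; "force" is the grip in N (left out, the last holds). Time passes only in rows, so rows that do not move let the fingers close, or fill a call up. It gives the time, the measured TCP pose, the force and the opening at its end, in the units of the state.
- observe(): the state, without advancing time (a new reading comes with each control period).
- viewer.get_image(name): name is "scene" or "side" or "wrist"; returns a dict with "pixels" (384x512x3 uint8, blue, green, red), "camera_matrix" (3x3 intrinsics, pixels), "R" (3x3) and "t" (3): a world point X has camera coordinates R X + t. Camera axes: x right, y down, z forward; pixel columns grow to the right and rows downward; lengths in m; the calibration is good to about 2 mm. A picture is of the moment at which its call begins. There is no depth.
- env.close_job(): hands the job in, once; it reports no verdict.
The state is a dict: "time_s": time; "q": joint angles; "qvel": joint speeds; "joint_efforts": joint torques, N m; "position": TCP position; "tool_rot": TCP orientation; "ft_force": force on the tool from outside, world axes, zero at the start; "wrist_torque": the same for the moment, N m; "grip_width": finger opening in m.
Only numpy, scipy, OpenCV 4.12 (cv2) and the standard library are available. Lean on these libraries where they do the work, as an engineer would, in place of code of your own. Each camera call takes 0.05 s, during which the arm holds its last target.

## Working session

There is one attempt and no reset: what is moved stays moved. The work goes in short steps, Python scripts to look and compute and a tool call to move; the robot and the scene stay as the last step left them, time stands still between calls to the robot, and variables do not carry over. Pictures are saved under pics/ and viewed, and the job is handed in when it is done.

Besides the shell and the picture viewer there is one more tool, called after "Emit:" as name(argument=value, ...) on one line, values as JSON. jog_arm: Moves the arm, as the interface text tells. Its arguments: {"type":"object","properties":{"dr":{"type":"array","items":{"type":"array","items":{"type":"number"}}},"slide":{"type":"array","items":{"type":"array","items":{"type":"number"}}},"gripper":{"type":"array","items":{"type":"number"}},"force":{"type":"number"}},"required":["dr","slide","gripper"]}

```bash
ls; mkdir -p pics; python3 - <<'E'
from rig import observe, viewer, env
import cv2
s=observe(); print({k:s[k] for k in('time_s','position','tool_rot','grip_width','ft_force')},env.tcp_to_tips)
for n in('scene','side','wrist'):
    d=viewer.get_image(n); cv2.imwrite(f'pics/{n}0.png',d['pixels']); print(n,d['camera_matrix'].tolist(),d['R'].tolist(),d['t'].tolist())
E
```

```text
pics
{'time_s': 0.0, 'position': array([ 0.23707544, -0.49597492,  0.24172464]), 'tool_rot': array([[ 4.31149951e-01, -9.02280232e-01, -3.19660505e-04],
       [-9.02279209e-01, -4.31149956e-01,  1.39403333e-03],
       [-1.39563033e-03, -3.12614373e-04, -9.99998977e-01]]), 'grip_width': 0.08547149079911565, 'ft_force': array([ 0.11886274, -0.13645887, -0.18119059])} 0.011
scene [[444.6839757138324, 0.0, 251.72836028744467], [0.0, 444.6839757138324, 195.33736530629238], [0.0, 0.0, 1.0]] [[-0.8240618773180906, -0.5661106461209142, 0.02099425396496516], [-0.34509739894245844, 0.4722632879213562, -0.8110950450624512], [0.44925472462082594, -0.6756375679536116, -0.5845374831228486]] [0.34763756011135105, 0.2506829155533336, 1.234345454451664]
side [[430.3363357907111, 0.0, 251.38110602122225], [0.0, 430.3363357907111, 192.67190592998926], [0.0, 0.0, 1.0]] [[0.9972430594921199, -0.07385032504021534, -0.0072394603563717], [-0.03690748530232895, -0.40900141073816776, -0.9117870823513826], [0.06437482290038013, 0.9095405298861856, -0.4105994479671173]] [-0.5040388103457074, 0.030329339385201548, 1.161324315277042]
wrist [[342.520993995031, 0.0, 254.9195540594194], [0.0, 342.520993995031, 193.71183780013416], [0.0, 0.0, 1.0]] [[0.4298091608193602, -0.9029193074221981, -0.0008997555097811429], [-0.8672116898284599, -0.413088618473619, 0.2780317937078884], [-0.25141195337657735, -0.11872033343861915, -0.9605714508185214]] [-0.5495520338489267, -0.035508316219202966, 0.37900330249700825]
```

View pics/scene0.png

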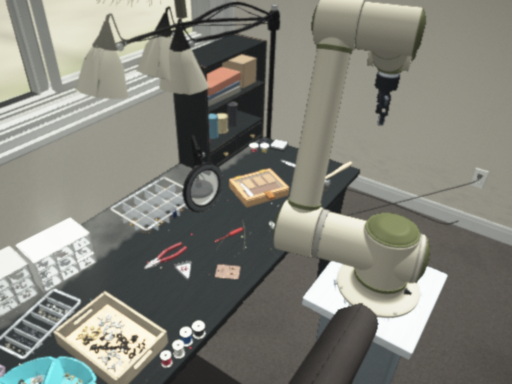

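View pics/side0.png

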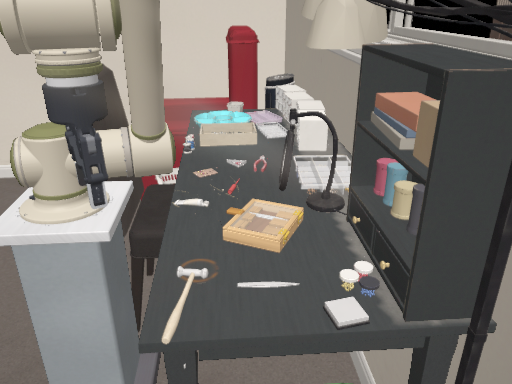

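View pics/wrist0.png

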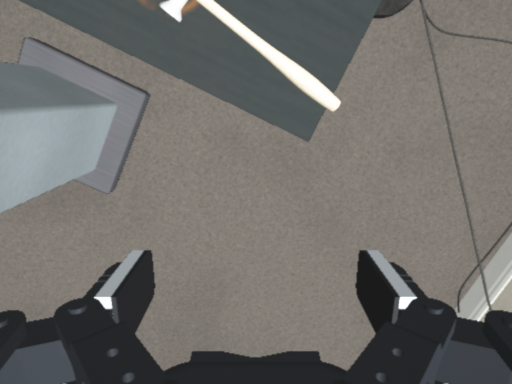

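```bash
python3 - <<'E'
import cv2
a=cv2.imread('pics/side0.png'); cv2.imwrite('pics/side0z.png',cv2.resize(a[140:300,150:350],None,fx=4,fy=3.75,interpolation=cv2.INTER_CUBIC)[:600])
a=cv2.imread('pics/scene0.png'); cv2.imwrite('pics/scene0z.png',cv2.resize(a[140:290,130:330],None,fx=4,fy=4,interpolation=cv2.INTER_CUBIC))
E
```

```text
(no output)
```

View pics/side0z.png

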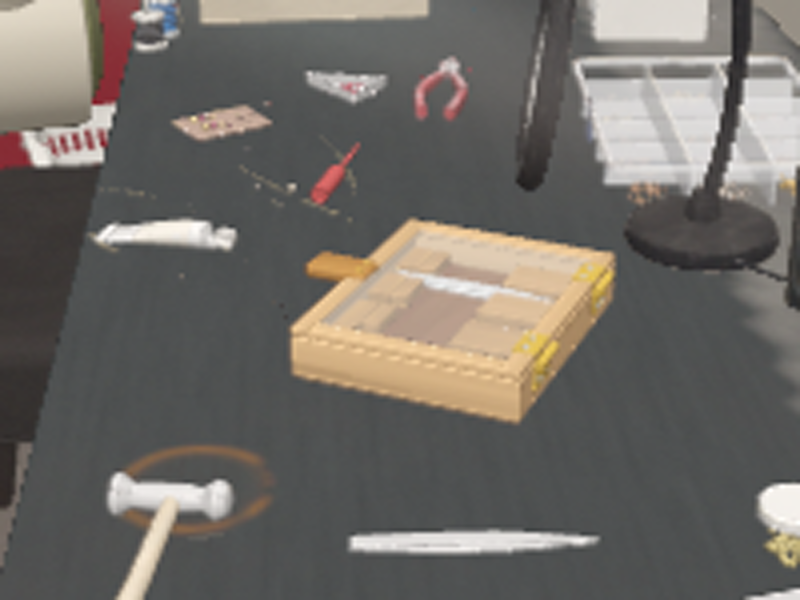

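View pics/scene0z.png

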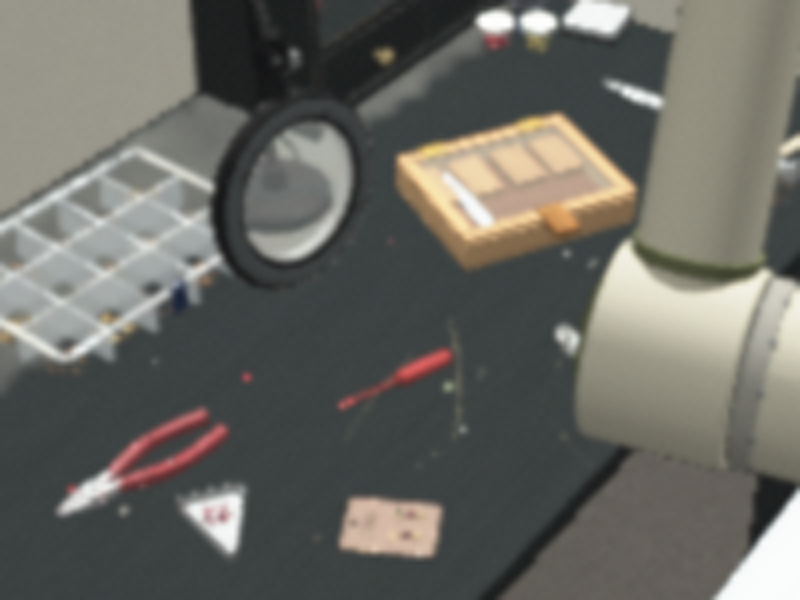

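```bash
cat > h.py <<'E'
import numpy as np, cv2
from rig import observe, viewer, env
def ray(d,uv,z):
    K=d['camera_matrix'];R=np.array(d['R']);t=np.array(d['t'])
    v=R.T@np.linalg.inv(K)@np.array([uv[0],uv[1],1.]);c=-R.T@t
    return c+v*(z-c[2])/v[2]
def proj(d,X):
    x=np.array(d['R'])@np.asarray(X)+np.array(d['t']);x=np.array(d['camera_matrix'])@x;return x[:2]/x[2]
def comps(m,amin=15):
    n,l,s,c=cv2.connectedComponentsWithStats(m.astype('uint8'))
    return [(l==i,s[i],c[i]) for i in range(1,n) if s[i][4]>=amin]
def axis_ends(d,mask,z):
    ys,xs=np.nonzero(mask);P=np.array([ray(d,(x,y),z)[:2] for x,y in zip(xs,ys)])
    c=P.mean(0);w,V=np.linalg.eigh(np.cov((P-c).T));a=V[:,1];s=(P-c)@a;n=(P-c)@V[:,0]
    return c+a*s.min(),c+a*s.max(),s.max()-s.min(),n.max()-n.min(),np.degrees(np.arctan2(a[1],a[0]))
E
python3 - <<'E'
from h import *
for n in('side','scene'):
    d=viewer.get_image(n);p=d['pixels'];b,g,r=[p[...,i].astype(int) for i in range(3)]
    hsv=cv2.cvtColor(p,cv2.COLOR_BGR2HSV)
    red=(r>130)&(g<100)&(b<110)
    for m,s,c in comps(red,8):
        X=ray(d,c,.006)
        if .2<X[0]<1 and abs(X[1])<.8: print(n,'red',s,c,X.round(3),axis_ends(d,m,.006))
    wood=(hsv[...,0]>8)&(hsv[...,0]<25)&(hsv[...,1]>70)&(hsv[...,2]>130)
    for m,s,c in comps(wood,150):
        X=ray(d,c,.033)
        if .2<X[0]<1 and abs(X[1])<.8:
            h=cv2.convexHull(np.argwhere(m)[:,::-1].astype(np.int32))
            ap=cv2.approxPolyDP(h,3,True)[:,0]
            print(n,'wood',s,X.round(3));[print('   ',q,ray(d,q,.033).round(3),ray(d,q,0).round(3)) for q in ap]
    if n=='side':
        wh=(hsv[...,1]<40)&(hsv[...,2]>140); wh[:275]=0;wh[295:]=0
        for m,s,c in comps(wh,20):print('white',s,axis_ends(d,m,.004),np.argwhere(m)[:,::-1][[m[m.any(1)].shape[0]*0,-1]])
E
```

```text
side red [173 136  13  32 219] [178.52054795 148.29223744] [0.271 0.432 0.006] (array([0.28072792, 0.23867348]), array([0.26309934, 0.59108269]), np.float64(0.3528498539178242), np.float64(0.043436926305158045), np.float64(92.8637227989182))
side red [374 163  13  33 217] [379.88479263 178.38709677] [0.899 0.085 0.006] (array([ 0.85106146, -0.02934241]), array([0.95197335, 0.20997702]), np.float64(0.2597248539756692), np.float64(0.02803446598880547), np.float64(67.1366992004043))
side red [142 175  16  13 120] [148.925      180.36666667] [0.207 0.133 0.006] (array([0.21296264, 0.08405854]), array([0.20125853, 0.17444168]), np.float64(0.09113779762619727), np.float64(0.044554353472619226), np.float64(97.37842239442512))
side red [228 182  10  12  31] [231.70967742 188.80645161] [0.453 0.047 0.006] (array([0.44274473, 0.01820727]), array([0.46921921, 0.09596324]), np.float64(0.0821394449452028), np.float64(0.01309514363632671), np.float64(71.19722971856477))
side wood [ 222  198   82   55 2014] [ 0.513 -0.239  0.033]
    [303 208] [ 0.622 -0.147  0.033] [ 0.635 -0.081  0.   ]
    [301 
[... 2480 characters left out ...]
0.27934331]), np.float64(0.08719319389335893), np.float64(0.017146134946779055), np.float64(76.59029084511886))
scene red [168 359   3   5  10] [169.1 360.6] [0.304 0.508 0.006] (array([0.30672327, 0.50452148]), array([0.30027144, 0.51272664]), np.float64(0.010437942132344485), np.float64(0.0048064993601911275), np.float64(128.1784640712756))
scene wood [229 168  60  37 689] [ 0.51  -0.16   0.033]
    [288 189] [ 0.418 -0.216  0.033] [ 0.44  -0.258  0.   ]
    [245 204] [ 0.489 -0.056  0.033] [ 0.514 -0.093 -0.   ]
    [231 188] [ 0.581 -0.103  0.033] [ 0.61  -0.141 -0.   ]
    [229 179] [ 0.621 -0.144  0.033] [ 0.651 -0.184  0.   ]
    [270 168] [ 0.542 -0.294  0.033] [ 0.569 -0.339  0.   ]
```

```bash
python3 - <<'E'
from h import *
s=observe();R=s['tool_rot'];d=viewer.get_image('wrist')
c=-np.array(d['R']).T@d['t'];print('cam in tool',R.T@(c-s['position']),'\n',R.T@np.array(d['R']).T)
side=viewer.get_image('side');sc=viewer.get_image('scene')
# magnifier ring centre two-view
A=[];b=[]
for dd,uv in((side,(288,150)),(sc,(202,187))):
    v=dd['R'].T@np.linalg.inv(dd['camera_matrix'])@np.array([*uv,1.]);v/=np.linalg.norm(v);o=-dd['R'].T@dd['t']
    M=np.eye(3)-np.outer(v,v);A.append(M);b.append(M@o)
print(np.linalg.solve(sum(A),sum(b)))
for z in(.135,):print(ray(side,(288,150),z),ray(sc,(202,187),z))
print(ray(side,(227,210),.033))
E
```

```text
cam in tool [ 7.83180762e-05 -7.03987913e-02 -1.31623340e-01] 
 [[ 9.99998742e-01 -1.58280704e-03 -1.04688525e-04]
 [ 1.54941917e-03  9.60499011e-01  2.78279087e-01]
 [-3.39908872e-04 -2.78278899e-01  9.60500255e-01]]
[0.60188587 0.03405615 0.11491679]
[ 0.60336846 -0.00476596  0.135     ] [0.56842155 0.06206474 0.135     ]
[ 0.43569686 -0.14179231  0.033     ]
```

```bash
cat > plan.py <<'E'
from h import *
from scipy.spatial.transform import Rotation as Ro
import json
def Rdown(yaw): # tool x at yaw (deg), pointing down
    a=np.radians(yaw);x=np.array([np.cos(a),np.sin(a),0]);z=np.array([0,0,-1.]);return np.c_[x,np.cross(z,x),z]
def rows(p0,R0,p1,R1,n,long=None):
    rv=Ro.from_matrix(R0.T@R1).as_rotvec()
    dr=np.round(rv/n,4);R=R0.copy();p=np.array(p0,float);D=[];S=[]
    for i in range(n):
        tgt=np.array(p0)+(np.array(p1)-p0)*(i+1)/n
        s=np.round(R.T@(tgt-p),4);p=p+R@s;R=R@Ro.from_rotvec(dr).as_matrix();D.append(dr.tolist());S.append(s.tolist())
    print('dr',json.dumps(D));print('slide',json.dumps(S));print('end',p.round(4));return p,R
E
python3 - <<'E'
from plan import *
s=observe();rows(s['position'],s['tool_rot'],np.array([.475,-.17,.25]),Rdown(60),20)
E
```

```text
dr [[-0.0, 0.0, -0.1086], [-0.0, 0.0, -0.1086], [-0.0, 0.0, -0.1086], [-0.0, 0.0, -0.1086], [-0.0, 0.0, -0.1086], [-0.0, 0.0, -0.1086], [-0.0, 0.0, -0.1086], [-0.0, 0.0, -0.1086], [-0.0, 0.0, -0.1086], [-0.0, 0.0, -0.1086], [-0.0, 0.0, -0.1086], [-0.0, 0.0, -0.1086], [-0.0, 0.0, -0.1086], [-0.0, 0.0, -0.1086], [-0.0, 0.0, -0.1086], [-0.0, 0.0, -0.1086], [-0.0, 0.0, -0.1086], [-0.0, 0.0, -0.1086], [-0.0, 0.0, -0.1086], [-0.0, 0.0, -0.1086]]
slide [[-0.0096, -0.0178, -0.0004], [-0.0076, -0.0187, -0.0004], [-0.0055, -0.0194, -0.0004], [-0.0034, -0.0199, -0.0003], [-0.0013, -0.0201, -0.0004], [0.001, -0.0202, -0.0004], [0.0032, -0.0199, -0.0004], [0.0053, -0.0195, -0.0004], [0.0073, -0.0188, -0.0004], [0.0094, -0.0179, -0.0004], [0.0112, -0.0167, -0.0003], [0.013, -0.0155, -0.0004], [0.0146, -0.0139, -0.0004], [0.0161, -0.0123, -0.0004], [0.0172, -0.0105, -0.0004], [0.0183, -0.0085, -0.0004], [0.0191, -0.0065, -0.0004], [0.0197, -0.0044, -0.0003], [0.0201, -0.0022, -0.0004], [0.0202, -0.0001, -0.0004]]
end [ 0.475 -0.17   0.25 ]
```

Emit:
jog_arm(dr=[[0,0,-0.1086],[0,0,-0.1086],[0,0,-0.1086],[0,0,-0.1086],[0,0,-0.1086],[0,0,-0.1086],[0,0,-0.1086],[0,0,-0.1086],[0,0,-0.1086],[0,0,-0.1086]], slide=[[-0.0096,-0.0178,0],[-0.0076,-0.0187,0],[-0.0055,-0.0194,0],[-0.0034,-0.0199,0],[-0.0013,-0.0201,0],[0.001,-0.0202,0],[0.0032,-0.0199,0],[0.0053,-0.0195,0],[0.0073,-0.0188,0],[0.0094,-0.0179,0]], gripper=[1,1,1,1,1,1,1,1,1,1])

```text
time_s: 1.4
position: [0.3565, -0.3324, 0.2424]
tool_rot: [[0.999, -0.035, 0.0], [-0.035, -0.999, -0.0], [0.0, 0.0, -1.0]]
ft_force: [0.3, -0.5, 0.0]
grip_width: 0.085
```

Emit:
jog_arm(dr=[[0,0,-0.1086],[0,0,-0.1086],[0,0,-0.1086],[0,0,-0.1086],[0,0,-0.1086],[0,0,-0.1086],[0,0,-0.1086],[0,0,-0.1086],[0,0,-0.1086],[0,0,-0.1086]], slide=[[0.0112,-0.0167,-0.001],[0.013,-0.0155,-0.001],[0.0146,-0.0139,-0.001],[0.0161,-0.0123,-0.001],[0.0172,-0.0105,-0.001],[0.0183,-0.0085,-0.001],[0.0191,-0.0065,-0.001],[0.0197,-0.0044,-0.001],[0.0201,-0.0022,-0.001],[0.0202,-0.0001,-0.001]], gripper=[1,1,1,1,1,1,1,1,1,1])

```text
time_s: 2.4
position: [0.4754, -0.1693, 0.2524]
tool_rot: [[0.496, 0.868, 0.0], [0.868, -0.496, -0.0], [-0.0, 0.0, -1.0]]
ft_force: [0.2, -1.0, -0.2]
grip_width: 0.0857
```

```bash
python3 - <<'E'
from h import *
s=observe();print(s['time_s'],s['position'],s['tool_rot'],s['q'])
d=viewer.get_image('wrist');cv2.imwrite('pics/w1.png',cv2.resize(d['pixels'],(800,600),interpolation=cv2.INTER_CUBIC));cv2.imwrite('pics/w1raw.png',d['pixels'])
s=observe();print(s['position'])
import pickle;pickle.dump(d,open('w1.pkl','wb'))
E
```

```text
2.4 [ 0.47544368 -0.169268    0.25239508] [[ 4.96258872e-01  8.68174596e-01  4.42554868e-05]
 [ 8.68174598e-01 -4.96258871e-01 -2.95962083e-05]
 [-3.73249829e-06  5.31088704e-05 -9.99999999e-01]] [-3.30600822e+01  1.68093370e+01  8.02541658e+01 -3.82420026e-05
  8.29334471e+01 -9.33072814e+01]
[ 0.47655464 -0.16738425  0.25256388]
```

View pics/w1.png

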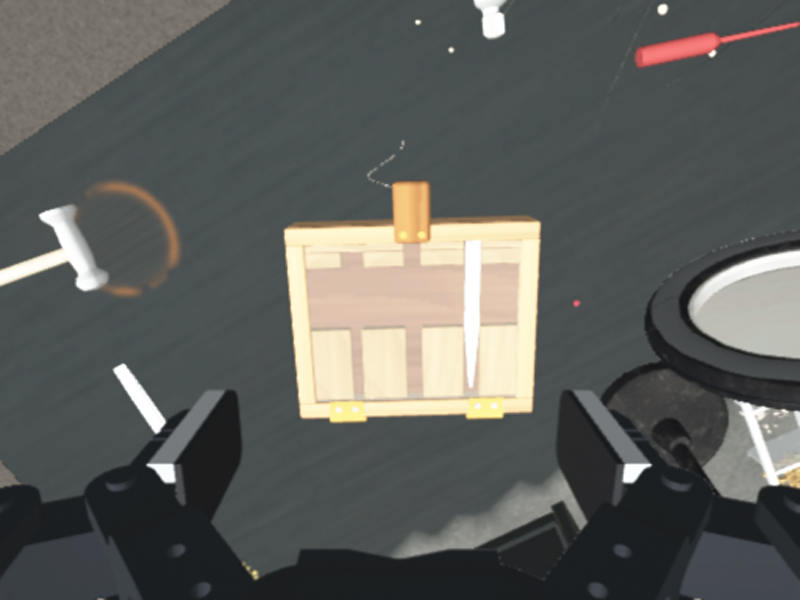

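```bash
python3 - <<'E'
import cv2
a=cv2.imread('pics/w1raw.png'); cv2.imwrite('pics/w1z.png',cv2.resize(a[105:275,170:370],None,fx=3.5,fy=3.5,interpolation=cv2.INTER_CUBIC))
E
```

```text
(no output)
```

View pics/w1z.png

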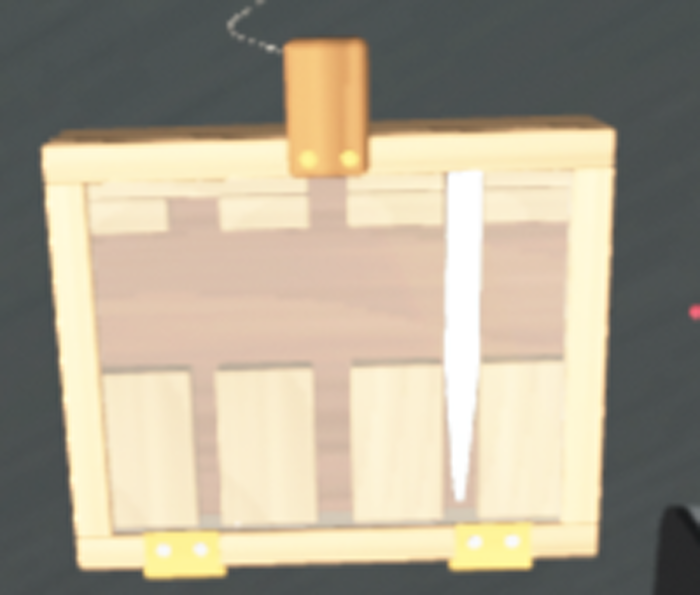

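```bash
python3 - <<'E'
from h import *
import pickle
d=pickle.load(open('w1.pkl','rb'))
f=lambda u,v,z:ray(d,(u/3.5+170-.36,v/3.5+105-.36),z)
c=np.array([f(43,147,.033),f(613,130,.033),f(598,553,.033),f(79,569,.033)])[:,:2]
print(c.round(4),[np.linalg.norm(c[i]-c[(i+1)%4]).round(4) for i in range(4)])
m=np.array([[-1,-1],[-1,1],[1,1],[1,-1]])*[.069,.084]  # corner order check: image right=+tool x=+case y
# rigid fit
A=m-m.mean(0);B=c-c.mean(0);th=np.arctan2((A[:,0]*B[:,1]-A[:,1]*B[:,0]).sum(),(A*B).sum());Rt=np.array([[np.cos(th),-np.sin(th)],[np.sin(th),np.cos(th)]])
print('centre',c.mean(0),'yaw',np.degrees(th),'res',(c-c.mean(0)-A@Rt.T).round(4).tolist())
toC=lambda X:Rt.T@(X[:2]-c.mean(0))
print('pull tip',toC(f(285,41,.0375)),toC(f(367,40,.0375)))
print('spare',toC(f(459,500,.011)),'slot0 back',toC(f(318,515,.017)),toC(f(352,513,.017)))
print('hinges',toC(f(78,569,.033)))
e=lambda u,v,z:ray(d,(u*.64,v*.64),z)
r=[e(637,57,.006),e(716,42,.006)];print('reamer handle',r,np.linalg.norm(r[0]-r[1]))
print('tweez end',e(120,368,.003))
E
```

```text
[[ 0.4211 -0.2251]
 [ 0.4997 -0.078 ]
 [ 0.6205 -0.1414]
 [ 0.5419 -0.2902]] [np.float64(0.1668), np.float64(0.1365), np.float64(0.1682), np.float64(0.1373)]
centre [ 0.52080046 -0.18366591] yaw -28.001877863498887 res [[0.0006, 0.0004], [0.0004, -0.0009], [-0.0007, 0.0005], [-0.0004, 0.0]]
pull tip [-0.09694439 -0.01130426] [-0.09647895  0.0118473 ]
spare [0.05844387 0.04193466] slot0 back [ 0.05961643 -0.00600802] [0.05924206 0.00538771]
hinges [ 0.06865193 -0.0844784 ]
reamer handle [array([0.44178135, 0.02795193, 0.006     ]), array([0.45885035, 0.07553594, 0.006     ])] 0.050552830764802145
tweez end [ 0.44837148 -0.40094931  0.003     ]
```

```bash
python3 - <<'E'
from plan import *
s=observe();rows(s['position'],s['tool_rot'],np.array([.4387,-.14,.07]),Rdown(62),8)
h=np.array([72,28.]);prev=None;out=[]
for th in np.linspace(0,1.75,31):
    c,sn=np.cos(th),np.sin(th);p=np.array([-165*c+5*sn,165*sn+5*c])
    if prev is not None:out.append([0,round((p-prev)[0]/1000,4),round(-(p-prev)[1]/1000,4)])
    prev=p
for i in range(3):print(out[i*10:i*10+10])
E
```

```text
dr [[0.0001, -0.0001, -0.0029], [0.0001, -0.0001, -0.0029], [0.0001, -0.0001, -0.0029], [0.0001, -0.0001, -0.0029], [0.0001, -0.0001, -0.0029], [0.0001, -0.0001, -0.0029], [0.0001, -0.0001, -0.0029], [0.0001, -0.0001, -0.0029]]
slide [[0.0006, -0.0058, 0.0228], [0.0007, -0.0058, 0.0228], [0.0007, -0.0058, 0.0229], [0.0007, -0.0058, 0.0228], [0.0007, -0.0058, 0.0228], [0.0007, -0.0058, 0.0228], [0.0008, -0.0058, 0.0228], [0.0007, -0.0058, 0.0229]]
end [ 0.4387 -0.14    0.07  ]
[[0, np.float64(0.0006), np.float64(-0.0096)], [0, np.float64(0.0011), np.float64(-0.0096)], [0, np.float64(0.0017), np.float64(-0.0095)], [0, np.float64(0.0022), np.float64(-0.0094)], [0, np.float64(0.0028), np.float64(-0.0092)], [0, np.float64(0.0033), np.float64(-0.009)], [0, np.float64(0.0038), np.float64(-0.0088)], [0, np.float64(0.0043), np.float64(-0.0086)], [0, np.float64(0.0048), np.float64(-0.0083)], [0, np.float64(0.0053), np.float64(-0.008)]]
[[0, np.float64(0.0058), np.float64(-0.0077)], [0, np.float64(0.0062), np.float64(-0.0074)], [0, np.float64(0.0066), np.float64(-0.007)], [0, np.float64(0.007), np.float64(-0.0066)], [0, np.float64(0.0074), np.float64(-0.0062)], [0, np.float64(0.0077), np.float64(-0.0057)], [0, np.float64(0.0081), np.float64(-0.0053)], [0, np.float64(0.0084), np.float64(-0.0048)], [0, np.float64(0.0086), np.float64(-0.0043)], [0, np.float64(0.0089), np.float64(-0.0038)]]
[[0, np.float64(0.0091), np.float64(-0.0033)], [0, np.float64(0.0092), np.float64(-0.0027)], [0, np.float64(0.0094), np.float64(-0.0022)], [0, np.float64(0.0095), np.float64(-0.0016)], [0, np.float64(0.0096), np.float64(-0.0011)], [0, np.float64(0.0096), np.float64(-0.0005)], [0, np.float64(0.0096), np.float64(0.0001)], [0, np.float64(0.0096), np.float64(0.0006)], [0, np.float64(0.0096), np.float64(0.0012)], [0, np.float64(0.0095), np.float64(0.0017)]]
```

Emit:
jog_arm(dr=[[0,0,-0.0029],[0,0,-0.0029],[0,0,-0.0029],[0,0,-0.0029],[0,0,-0.0029],[0,0,-0.0029],[0,0,-0.0029],[0,0,-0.0029],[0,0,0],[0,0,0]], slide=[[0.0007,-0.0058,0.0228],[0.0007,-0.0058,0.0228],[0.0007,-0.0058,0.0228],[0.0007,-0.0058,0.0228],[0.0007,-0.0058,0.0228],[0.0007,-0.0058,0.0228],[0.0007,-0.0058,0.0228],[0.0007,-0.0058,0.0228],[0,0,0],[0,0,0]], gripper=[0.1,0.1,0.1,0.1,0.1,0.1,0.1,0.1,0.1,0.1], force=25)

```text
time_s: 3.45
position: [0.4377, -0.1427, 0.0704]
tool_rot: [[0.481, 0.877, 0.0], [0.877, -0.481, -0.0], [-0.0, 0.0, -1.0]]
ft_force: [0.7, -0.1, -0.0]
grip_width: 0.0472
```

```bash
python3 - <<'E'
from h import *
s=observe();print(s['time_s'],s['position'],s['tool_rot'],s['grip_width'])
d=viewer.get_image('wrist');cv2.imwrite('pics/w2.png',d['pixels'])
E
```

```text
3.45 [ 0.43768386 -0.1427495   0.0704264 ] [[ 4.80683219e-01  8.76894285e-01  2.34544084e-04]
 [ 8.76894316e-01 -4.80683190e-01 -1.73139593e-04]
 [-3.90837210e-05  2.88895671e-04 -9.99999958e-01]] 0.0472340416974224
```

View pics/w2.png

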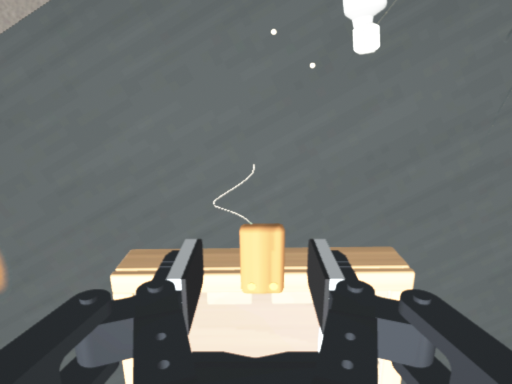

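Emit:
jog_arm(dr=[[0,0,-0.013],[0,0,0],[0,0,0],[0,0,0],[0,0,0],[0,0,0],[0,0,0],[0,0,0],[0,0,0],[0,0,0]], slide=[[0.0025,0,0.009],[0,0,0.009],[0,0,0.009],[0,0,0.009],[0,0,0.009],[0,0,0],[0,0,0],[0,0,0],[0,0,0],[0,0,0]], gripper=[0.1,0.1,0.1,0.1,0.1,0.1,-1,-1,-1,-1])

```text
time_s: 4.5
position: [0.439, -0.1396, 0.0253]
tool_rot: [[0.469, 0.883, 0.001], [0.883, -0.469, 0.001], [0.001, 0.001, -1.0]]
ft_force: [3.4, 5.5, -0.6]
grip_width: 0.0232
```

```bash
python3 - <<'E'
from h import *
s=observe();print(s['time_s'],s['position'],s['grip_width'],s['ft_force'])
d=viewer.get_image('wrist');cv2.imwrite('pics/w3.png',d['pixels'])
E
```

```text
4.5 [ 0.43897067 -0.13956596  0.02527443] 0.02319567129970589 [ 3.43428     5.52876069 -0.64273225]
```

View pics/w3.png

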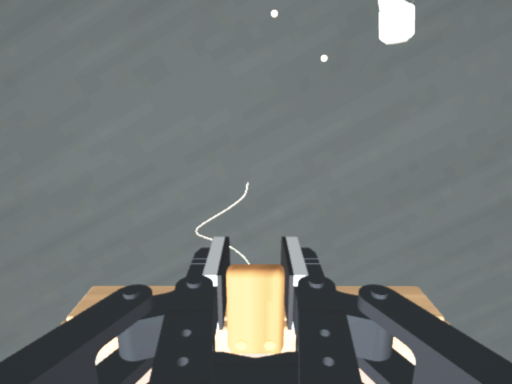

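Emit:
jog_arm(dr=[[0,0,0],[0,0,0],[0,0,0],[0,0,0],[0,0,0],[0,0,0],[0,0,0],[0,0,0],[0,0,0],[0,0,0]], slide=[[0.0005,0.0006,-0.0096],[0,0.0011,-0.0096],[0,0.0017,-0.0095],[0,0.0022,-0.0094],[0,0.0028,-0.0092],[0,0.0033,-0.009],[0,0.0038,-0.0088],[0,0.0043,-0.0086],[0,0.0048,-0.0083],[0,0.0053,-0.008]], gripper=[-1,-1,-1,-1,-1,-1,-1,-1,-1,-1])

```text
time_s: 5.55
position: [0.4654, -0.1536, 0.1156]
tool_rot: [[0.468, 0.883, -0.0], [0.883, -0.468, 0.0], [0.0, -0.0, -1.0]]
ft_force: [4.3, 4.3, -3.3]
grip_width: 0.0237
```

```bash
python3 - <<'E'
from h import *
s=observe();print(s['time_s'],s['position'],s['grip_width'],s['ft_force'])
d=viewer.get_image('side');cv2.imwrite('pics/s1.png',cv2.resize(d['pixels'][100:260,150:350],None,fx=3,fy=3))
E
```

```text
5.55 [ 0.46536041 -0.15359418  0.11561494] 0.023654706671456194 [ 4.32557158  4.33585166 -3.26618762]
```

View pics/s1.png

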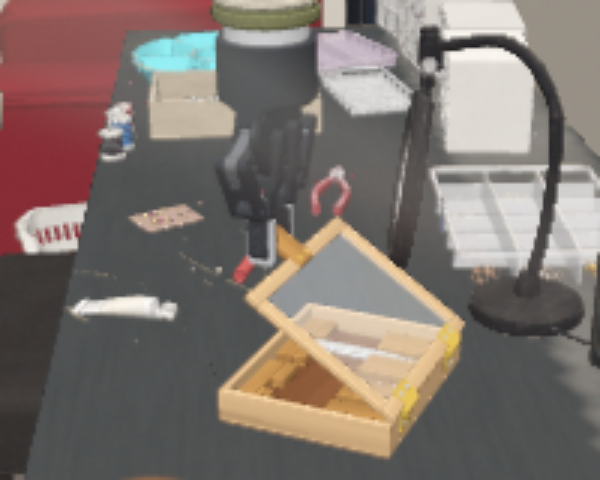

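Emit:
jog_arm(dr=[[0,0,0],[0,0,0],[0,0,0],[0,0,0],[0,0,0],[0,0,0],[0,0,0],[0,0,0],[0,0,0],[0,0,0]], slide=[[0,0.0058,-0.0077],[0,0.0062,-0.0074],[0,0.0066,-0.007],[0,0.007,-0.0066],[0,0.0074,-0.0062],[0,0.0077,-0.0057],[0,0.0081,-0.0053],[0,0.0084,-0.0048],[0,0.0086,-0.0043],[0,0.0089,-0.0038]], gripper=[-1,-1,-1,-1,-1,-1,-1,-1,-1,-1])

```text
time_s: 6.6
position: [0.5316, -0.1889, 0.174]
tool_rot: [[0.468, 0.883, -0.001], [0.883, -0.468, 0.0], [-0.0, -0.001, -1.0]]
ft_force: [1.6, 3.4, -3.0]
grip_width: 0.0231
```

Emit:
jog_arm(dr=[[0,0,0],[0,0,0],[0,0,0],[0,0,0],[0,0,0],[0,0,0],[0,0,0],[0,0,0],[0,0,0],[0,0,0]], slide=[[0,0.0091,-0.0033],[0,0.0092,-0.0027],[0,0.0094,-0.0022],[0,0.0095,-0.0016],[0,0.0096,-0.0011],[0,0.0096,-0.0005],[0,0.0096,0],[0,0.0096,0.0006],[0,0.0096,0.0012],[0,0.0095,0.0017]], gripper=[-1,-1,-1,-1,-1,-1,-1,-1,-1,-1])

```text
time_s: 7.6
position: [0.6155, -0.2336, 0.1818]
tool_rot: [[0.469, 0.883, 0.0], [0.883, -0.469, -0.0], [-0.0, 0.0, -1.0]]
ft_force: [0.7, 2.3, 0.6]
grip_width: 0.0231
```

```bash
python3 - <<'E'
from h import *
s=observe();print(s['time_s'],s['position'],s['grip_width'],s['ft_force'],s['q'])
d=viewer.get_image('side');cv2.imwrite('pics/s2.png',cv2.resize(d['pixels'][60:260,150:350],None,fx=3,fy=3))
E
```

```text
7.6 [ 0.61549602 -0.23357027  0.18182737] 0.023115186528754907 [0.70816828 2.34167578 0.59331727] [-3.10550584e+01  3.52635824e+01  6.09421214e+01 -1.92639237e-02
  8.37782109e+01 -9.31122613e+01]
```

View pics/s2.png

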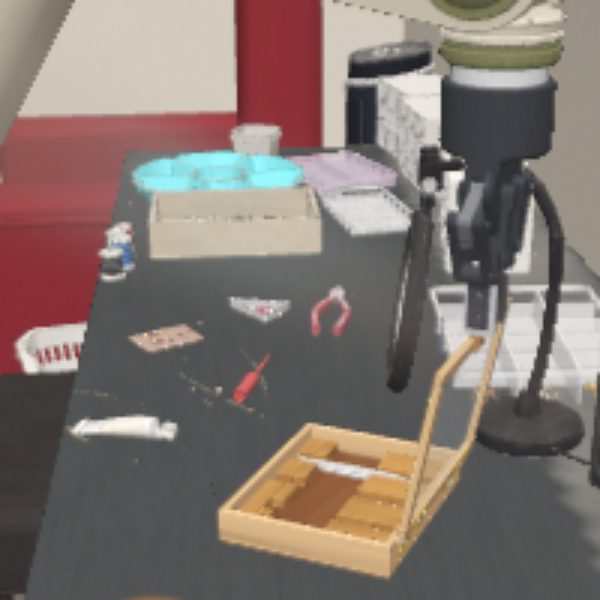

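Emit:
jog_arm(dr=[[0,0,0],[0,0,0],[0,0,0],[0,0,0],[0,0,0],[0,0,0],[0,0,0],[0,0,0],[0,0,0],[0,0,0]], slide=[[0,0.004,0.001],[0,0.003,0.0006],[0,0,0],[0,0,0],[0,0,0],[0,0,0],[0,0,-0.004],[0,0,-0.01],[0,0,-0.02],[0,0,-0.02]], gripper=[-1,-1,-1,-0.1,-0.1,-0.1,-0.1,-0.1,-0.1,-0.1])

```text
time_s: 8.65
position: [0.621, -0.2364, 0.2355]
tool_rot: [[0.469, 0.883, 0.0], [0.883, -0.469, -0.0], [-0.0, 0.0, -1.0]]
ft_force: [-0.0, 0.0, 0.3]
grip_width: 0.0387
```

```bash
python3 - <<'E'
from h import *
s=observe();print(s['time_s'],s['position'],s['grip_width'],s['ft_force'])
d=viewer.get_image('side');cv2.imwrite('pics/s3.png',cv2.resize(d['pixels'][60:260,150:350],None,fx=3,fy=3))
E
```

```text
8.65 [ 0.62101884 -0.23636364  0.23545389] 0.03868915985356304 [-0.04661315  0.0174949   0.31288676]
```

View pics/s3.png

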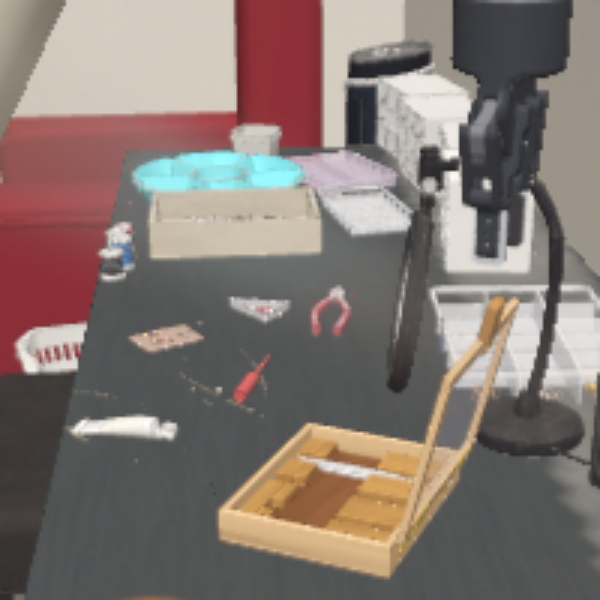

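```bash
python3 - <<'E'
from plan import *
s=observe();p,R=rows(s['position'],s['tool_rot'],np.array([.475,-.405,.235]),Rdown(86.6),10)
E
```

```text
dr [[0.0007, 0.0002, -0.0428], [0.0007, 0.0002, -0.0428], [0.0007, 0.0002, -0.0428], [0.0007, 0.0002, -0.0428], [0.0007, 0.0002, -0.0428], [0.0007, 0.0002, -0.0428], [0.0007, 0.0002, -0.0428], [0.0007, 0.0002, -0.0428], [0.0007, 0.0002, -0.0428], [0.0007, 0.0002, -0.0428]]
slide [[-0.0217, -0.0051, 0.0004], [-0.0215, -0.006, 0.0005], [-0.0213, -0.007, 0.0004], [-0.0209, -0.0078, 0.0004], [-0.0205, -0.0087, 0.0004], [-0.0202, -0.0096, 0.0005], [-0.0197, -0.0105, 0.0004], [-0.0193, -0.0113, 0.0004], [-0.0187, -0.0121, 0.0005], [-0.0183, -0.0129, 0.0004]]
end [ 0.475 -0.405  0.235]
```

Emit:
jog_arm(dr=[[0,0,-0.0428],[0,0,-0.0428],[0,0,-0.0428],[0,0,-0.0428],[0,0,-0.0428],[0,0,-0.0428],[0,0,-0.0428],[0,0,-0.0428],[0,0,-0.0428],[0,0,-0.0428]], slide=[[-0.0217,-0.0051,0],[-0.0215,-0.006,0],[-0.0213,-0.007,0],[-0.0209,-0.0078,0],[-0.0205,-0.0087,0],[-0.0202,-0.0096,0],[-0.0197,-0.0105,0.01],[-0.0193,-0.0113,0.02],[-0.0187,-0.0121,0.03],[-0.0183,-0.0129,0.03]], gripper=[-0.1,-0.1,-0.1,-0.1,-0.1,-0.1,-0.1,-0.1,-0.3,-0.3])

```text
time_s: 9.7
position: [0.4736, -0.4054, 0.144]
tool_rot: [[0.058, 0.998, 0.001], [0.998, -0.058, -0.002], [-0.002, 0.001, -1.0]]
ft_force: [0.2, -1.1, -0.3]
grip_width: 0.03
```

```bash
cat > look.py <<'E'
from h import *
import sys,pickle
s=observe();print(s['time_s'],s['position'].round(4),np.degrees(np.arctan2(s['tool_rot'][1,0],s['tool_rot'][0,0])).round(2),s['tool_rot'][:,2].round(4),s['grip_width'],s['ft_force'].round(2))
v,n=sys.argv[1:3]
d=viewer.get_image(v);pickle.dump(d,open(n+'.pkl','wb'));cv2.imwrite(f'pics/{n}.png',cv2.resize(d['pixels'],(768,576),interpolation=cv2.INTER_CUBIC))
s=observe();print(s['position'].round(4))
E
python3 look.py wrist w4
```

```text
9.7 [ 0.4736 -0.4054  0.144 ] 86.69 [ 0.0012 -0.0017 -1.    ] 0.03001604734343852 [ 0.21 -1.14 -0.27]
[ 0.4703 -0.4063  0.1384]
```

View pics/w4.png

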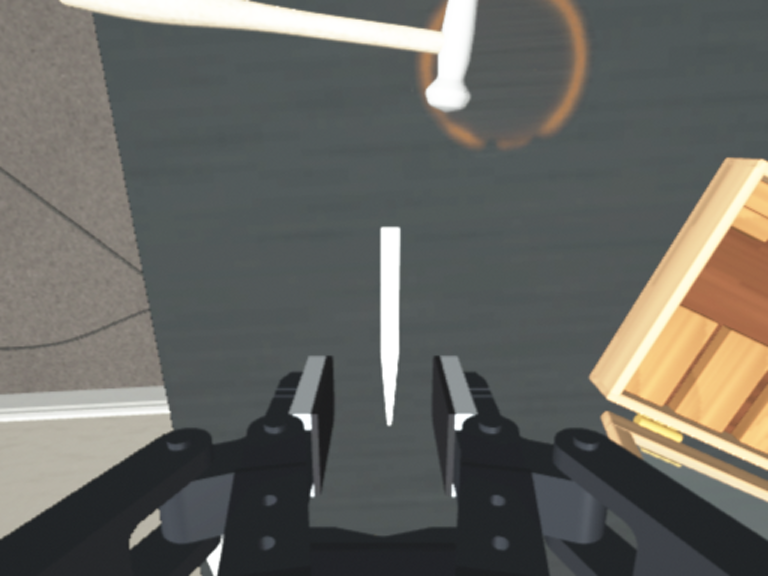

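```bash
python3 - <<'E'
from h import *
import pickle
d=pickle.load(open('w4.pkl','rb'));p=d['pixels'];hsv=cv2.cvtColor(p,cv2.COLOR_BGR2HSV)
m=(hsv[...,1]<30)&(hsv[...,2]>190)
for mm,s,c in comps(m,100):
    if 140<s[1]<170: print(s,axis_ends(d,mm,.006),axis_ends(d,mm,.004))
s=observe();print(s['position'],s['tool_rot'])
E
```

```text
[ 254  151   13  133 1398] (array([ 0.56337564, -0.40758862]), array([ 0.44615389, -0.40039866]), np.float64(0.11744204433898443), np.float64(0.009661404891151273), np.float64(176.4900805839995)) (array([ 0.56456257, -0.40763677]), array([ 0.44647096, -0.40039346]), np.float64(0.11831354571022618), np.float64(0.009733099212023772), np.float64(176.4900805839995))
[ 0.47027509 -0.40626326  0.13837296] [[ 0.05806816  0.998299   -0.00521582]
 [ 0.99830409 -0.05804527  0.00443742]
 [ 0.00412711 -0.00546465 -0.99997655]]
```

Emit:
jog_arm(dr=[[0,0,0],[0,0,0],[0,0,0],[0,0,0],[0,0,0],[0,0,0],[0,0,0],[0,0,0],[0,0,0],[0,0,0]], slide=[[0.001,0.004,0.02],[0.001,0.004,0.02],[0.001,0.004,0.02],[0,0.005,0.02],[0,0,0.01],[0,0,0],[0,0,0],[0,0,0],[0,0,0],[0,0,0]], gripper=[-0.3,-0.3,-0.3,-0.3,-0.3,-0.3,-0.3,-0.3,-0.3,-0.3])

```text
time_s: 10.75
position: [0.4913, -0.4027, 0.0547]
tool_rot: [[0.06, 0.998, 0.001], [0.998, -0.06, -0.001], [-0.001, 0.001, -1.0]]
ft_force: [-0.5, -0.0, -0.0]
grip_width: 0.03
```

```bash
python3 look.py wrist w5
```

```text
10.75 [ 0.4913 -0.4027  0.0547] 86.58 [ 6.e-04 -7.e-04 -1.e+00] 0.029964799983410548 [-0.5  -0.03 -0.04]
[ 0.4913 -0.4027  0.0545]
```

View pics/w5.png

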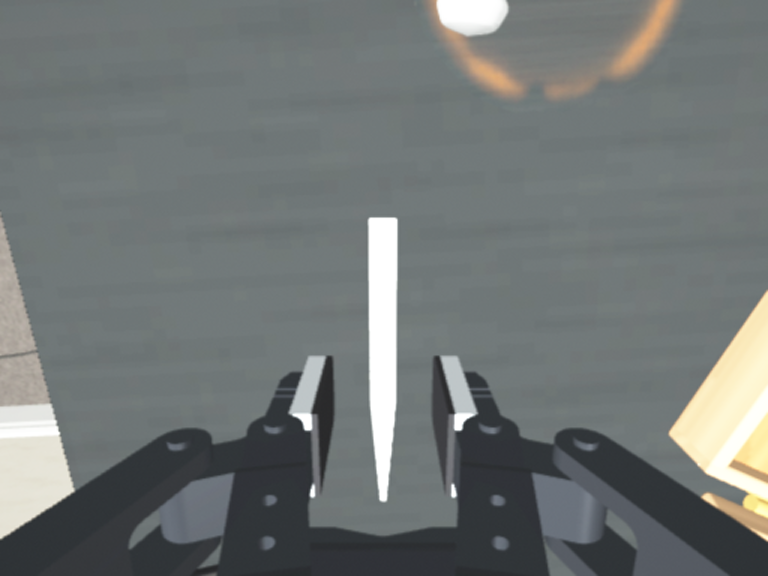

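Emit:
jog_arm(dr=[[0,0,0],[0,0,0],[0,0,0],[0,0,0],[0,0,0],[0,0,0],[0,0,0],[0,0,0],[0,0,0],[0,0,0]], slide=[[-0.0005,0.001,0.01],[0,0,0.01],[0,0,0.01],[0,0,0.008],[0,0,0.004],[0,0,0],[0,0,0],[0,0,0],[0,0,0],[0,0,0]], gripper=[-0.4,-0.4,-0.4,-0.4,-0.4,-0.4,-1,-1,-1,-1], force=20)

```text
time_s: 11.8
position: [0.4923, -0.4032, 0.0121]
tool_rot: [[0.06, 0.998, 0.0], [0.998, -0.06, -0.0], [-0.0, 0.0, -1.0]]
ft_force: [-0.1, -0.0, 0.1]
grip_width: 0.0073
```

```bash
python3 look.py wrist w6
```

```text
11.8 [ 0.4923 -0.4032  0.0121] 86.59 [ 1.e-04 -2.e-04 -1.e+00] 0.007304755518335185 [-0.06 -0.04  0.14]
[ 0.4923 -0.4032  0.0121]
```

View pics/w6.png

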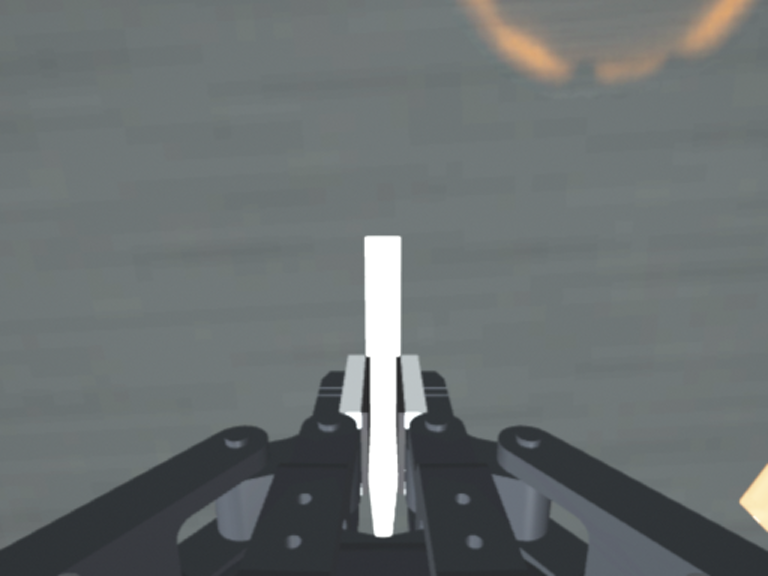

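```bash
python3 - <<'E'
from plan import *
s=observe();print(s['grip_width']);p,R=rows(s['position']+np.array([0,0,.045]),s['tool_rot'],np.array([.4051,-.3374,.10]),Rdown(62),7)
R=Rdown(62)
p,R=rows(p,R,np.array([.5093,-.1776,.085]),Rdown(62),9)
E
```

```text
0.00692214164590113
dr [[0.0, 0.0, 0.0613], [0.0, 0.0, 0.0613], [0.0, 0.0, 0.0613], [0.0, 0.0, 0.0613], [0.0, 0.0, 0.0613], [0.0, 0.0, 0.0613], [0.0, 0.0, 0.0613]]
slide [[0.0086, -0.013, -0.0061], [0.0079, -0.0135, -0.0062], [0.0069, -0.0139, -0.0061], [0.0062, -0.0144, -0.0061], [0.0052, -0.0147, -0.0062], [0.0043, -0.015, -0.0061], [0.0034, -0.0152, -0.0061]]
end [ 0.4051 -0.3374  0.1   ]
dr [[0.0, 0.0, 0.0], [0.0, 0.0, 0.0], [0.0, 0.0, 0.0], [0.0, 0.0, 0.0], [0.0, 0.0, 0.0], [0.0, 0.0, 0.0], [0.0, 0.0, 0.0], [0.0, 0.0, 0.0], [0.0, 0.0, 0.0]]
slide [[0.0211, 0.0019, 0.0017], [0.0211, 0.0019, 0.0016], [0.0211, 0.0019, 0.0017], [0.0211, 0.0019, 0.0016], [0.0212, 0.0018, 0.0017], [0.0211, 0.0019, 0.0017], [0.0211, 0.0019, 0.0016], [0.0211, 0.0019, 0.0017], [0.0211, 0.0019, 0.0017]]
end [ 0.5093 -0.1776  0.085 ]
```

Emit:
jog_arm(dr=[[0,0,0],[0,0,0],[0,0,0],[0,0,0.0613],[0,0,0.0613],[0,0,0.0613],[0,0,0.0613],[0,0,0.0613],[0,0,0.0613],[0,0,0.0613]], slide=[[0,0,-0.005],[0,0,-0.02],[0,0,-0.02],[0.0086,-0.013,-0.0061],[0.0079,-0.0135,-0.0061],[0.0069,-0.0139,-0.0061],[0.0062,-0.0144,-0.0061],[0.0052,-0.0147,-0.0061],[0.0043,-0.015,-0.0061],[0.0034,-0.0152,-0.0061]], gripper=[-1,-1,-1,-1,-1,-1,-1,-1,-1,-1])

```text
time_s: 12.85
position: [0.4046, -0.337, 0.1003]
tool_rot: [[0.472, 0.882, 0.0], [0.882, -0.472, -0.0], [-0.0, 0.0, -1.0]]
ft_force: [0.5, -1.2, -0.0]
grip_width: 0.007
```

Emit:
jog_arm(dr=[[0,0,0],[0,0,0],[0,0,0],[0,0,0],[0,0,0],[0,0,0],[0,0,0],[0,0,0],[0,0,0],[0,0,0]], slide=[[0.0211,0.0019,0.0017],[0.0211,0.0019,0.0017],[0.0211,0.0019,0.0017],[0.0211,0.0019,0.0017],[0.0211,0.0019,0.0017],[0.0211,0.0019,0.0017],[0.0211,0.0019,0.0017],[0.0211,0.0019,0.0017],[0.0211,0.0019,0.0017],[0,0,0]], gripper=[-1,-1,-1,-1,-1,-1,-1,-1,-1,-1])

```text
time_s: 13.85
position: [0.5101, -0.1759, 0.0846]
tool_rot: [[0.467, 0.884, 0.0], [0.884, -0.467, 0.0], [0.0, 0.0, -1.0]]
ft_force: [-0.2, -0.5, -0.3]
grip_width: 0.0069
```

Emit:
jog_arm(dr=[[0,0,0],[0,0,0],[0,0,0],[0,0,0],[0,0,0],[0,0,0],[0,0,0],[0,0,0],[0,0,0],[0,0,0]], slide=[[0,0,0],[0,0,0],[0,0,0],[0,0,0],[0,0,0],[0,0,0],[0,0,0],[0,0,0],[0,0,0],[0,0,0]], gripper=[-1,-1,-1,-1,-1,-1,-1,-1,-1,-1])

```text
time_s: 14.85
position: [0.5093, -0.1777, 0.0844]
tool_rot: [[0.469, 0.883, 0.0], [0.883, -0.469, -0.0], [0.0, 0.0, -1.0]]
ft_force: [-0.0, -1.2, 0.3]
grip_width: 0.0074
```

```bash
python3 look.py wrist w7;  python3 look.py side s7
```

```text
14.85 [ 0.5093 -0.1777  0.0844] 62.0 [ 0. -0. -1.] 0.007378082292226449 [-0.04 -1.25  0.25]
[ 0.5093 -0.1777  0.0844]
14.9 [ 0.5093 -0.1777  0.0844] 62.0 [ 0.  0. -1.] 0.0074742045205002045 [-0.91  0.36 -0.06]
[ 0.5093 -0.1777  0.0844]
```

View pics/w7.png

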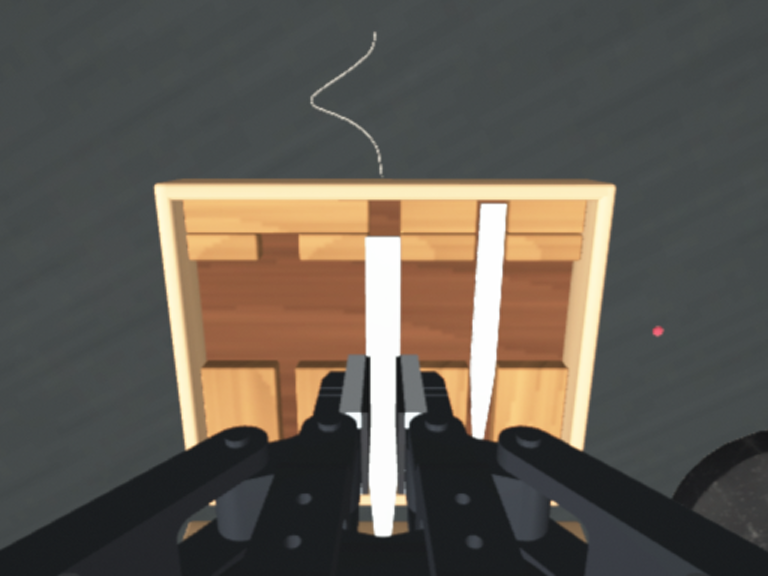

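```bash
cat > case.py <<'E'
from h import *
C=np.array([.5208,-.18367]);th=np.radians(-28.0);Rc=np.array([[np.cos(th),-np.sin(th)],[np.sin(th),np.cos(th)]])
toC=lambda X:Rc.T@(np.asarray(X)[:2]-C)
toW=lambda x,y:C+Rc@np.array([x,y])
E
python3 - <<'E'
from case import *
import pickle
d=pickle.load(open('w7.pkl','rb'));e=lambda u,v,z:toC(ray(d,(u/1.5-.17,v/1.5-.17),z)).round(4)
print('slot front',e(368,215,.017),e(400,215,.017),'chan reamer',e(261,248,.017),e(298,248,.017),'blade',e(277,380,.017),e(297,380,.017))
print('wall corners',e(155,184,.027),e(614,184,.027))
zt=.0844-.012+.006
print('tweezer end',e(366,237,zt),e(400,237,zt),'at y', e(384,237,zt))
print('spare',e(481,204,.014),e(507,204,.014))
E
```

```text
slot front [-0.0564 -0.006 ] [-0.0564  0.0064] chan reamer [-0.0435 -0.0483] [-0.0434 -0.0337] blade [ 0.0135 -0.0453] [ 0.0135 -0.0368]
wall corners [-0.069  -0.0826] [-0.0688  0.0832]
tweezer end [-0.0587 -0.0048] [-0.0587  0.0044] at y [-0.0587  0.0001]
spare [-0.0602  0.038 ] [-0.0602  0.0482]
```

Emit:
jog_arm(dr=[[0,0,0],[0,0,0],[0,0,0],[0,0,0],[0,0,0],[0,0,0],[0,0,0],[0,0,0],[0,0,0],[0,0,0]], slide=[[0,0,0.012],[0,0,0.012],[0,0,0.012],[0,0,0.008],[0,0,0.006],[0,0,0.005],[0,0,0.004],[0,0,0.003],[0,0,0.0015],[0,0,0]], gripper=[-1,-1,-1,-1,-1,-1,-1,-1,-1,-1])

```text
time_s: 15.95
position: [0.5093, -0.1777, 0.0209]
tool_rot: [[0.469, 0.883, 0.0], [0.883, -0.469, 0.0], [0.0, 0.0, -1.0]]
ft_force: [-0.2, -0.3, -0.7]
grip_width: 0.0071
```

```bash
python3 look.py wrist w8
```

```text
15.95 [ 0.5093 -0.1777  0.0209] 62.0 [ 0.  0. -1.] 0.0070753892262532345 [-0.2  -0.34 -0.71]
[ 0.5094 -0.1777  0.021 ]
```

View pics/w8.png

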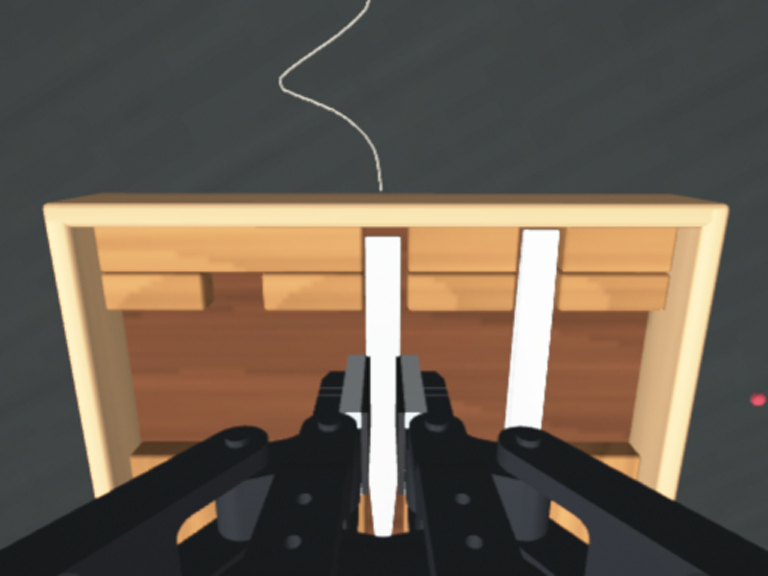

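Emit:
jog_arm(dr=[[0,0,0],[0,0,0],[0,0,0],[0,0,0],[0,0,0],[0,0,0],[0,0,0],[0,0,0],[0,0,0],[0,0,0]], slide=[[0,0,0.0006],[0,0,0],[0,0,0],[0,0,0],[0,0,0],[0,0,0],[0,0,-0.005],[0,0,-0.015],[0,0,-0.02],[0,0,-0.02]], gripper=[-1,-1,-0.6,-0.5,-0.5,-0.5,-0.5,-0.5,-0.5,-0.5])

```text
time_s: 17.0
position: [0.5092, -0.1776, 0.0813]
tool_rot: [[0.469, 0.883, -0.0], [0.883, -0.469, 0.0], [0.0, -0.0, -1.0]]
ft_force: [0.2, -0.1, 0.2]
grip_width: 0.0212
```

```bash
python3 look.py wrist w9;python3 look.py side s9; python3 - <<'E'
import cv2
a=cv2.imread('pics/s9.png');cv2.imwrite('pics/s9z.png',cv2.resize(a[250:400,300:480],None,fx=4,fy=4))
E
```

```text
17.0 [ 0.5092 -0.1776  0.0813] 62.0 [-2.e-04  1.e-04 -1.e+00] 0.021232985631296913 [ 0.19 -0.09  0.24]
[ 0.5105 -0.1783  0.0844]
17.05 [ 0.5105 -0.1783  0.0844] 62.01 [ 0.0044 -0.0027 -1.    ] 0.021167594581154206 [ 1.65 -0.29  3.44]
[ 0.5104 -0.1783  0.0829]
```

View pics/w9.png

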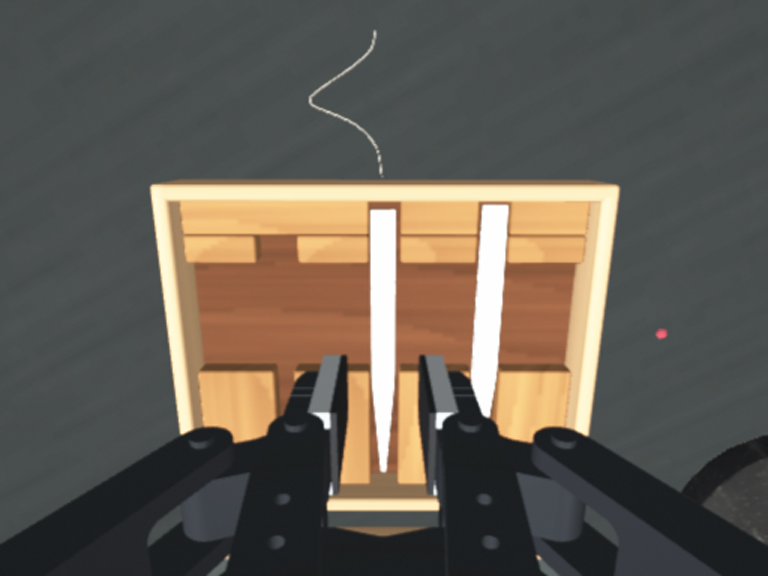

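View pics/s9z.png

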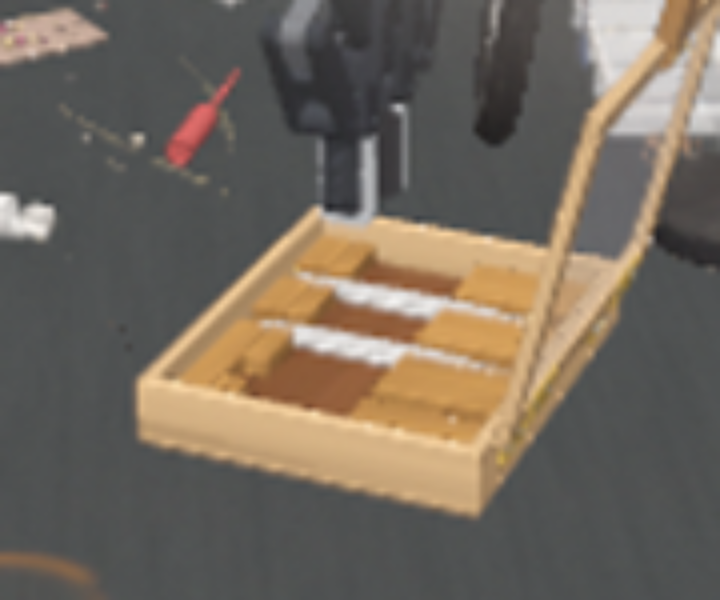

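```bash
python3 - <<'E'
from plan import *
p,R=rows(np.array([.5093,-.1776,.083]),Rdown(62),np.array([.440,.030,.145]),Rdown(160.2),14)
E
```

```text
dr [[-0.0, -0.0, -0.1224], [-0.0, -0.0, -0.1224], [-0.0, -0.0, -0.1224], [-0.0, -0.0, -0.1224], [-0.0, -0.0, -0.1224], [-0.0, -0.0, -0.1224], [-0.0, -0.0, -0.1224], [-0.0, -0.0, -0.1224], [-0.0, -0.0, -0.1224], [-0.0, -0.0, -0.1224], [-0.0, -0.0, -0.1224], [-0.0, -0.0, -0.1224], [-0.0, -0.0, -0.1224], [-0.0, -0.0, -0.1224]]
slide [[0.0108, -0.0113, -0.0044], [0.012, -0.01, -0.0045], [0.0132, -0.0083, -0.0044], [0.0142, -0.0068, -0.0044], [0.0148, -0.0049, -0.0044], [0.0153, -0.0031, -0.0045], [0.0156, -0.0012, -0.0044], [0.0156, 0.0007, -0.0044], [0.0154, 0.0027, -0.0045], [0.015, 0.0044, -0.0044], [0.0143, 0.0063, -0.0044], [0.0135, 0.008, -0.0044], [0.0123, 0.0096, -0.0045], [0.0111, 0.011, -0.0044]]
end [0.4401 0.03   0.145 ]
```

Emit:
jog_arm(dr=[[0,0,-0.1224],[0,0,-0.1224],[0,0,-0.1224],[0,0,-0.1224],[0,0,-0.1224],[0,0,-0.1224],[0,0,-0.1224],[0,0,-0.1224],[0,0,-0.1224],[0,0,-0.1224]], slide=[[0.0108,-0.0113,-0.01],[0.012,-0.01,-0.01],[0.0132,-0.0083,-0.01],[0.0142,-0.0068,-0.01],[0.0148,-0.0049,-0.01],[0.0153,-0.0031,-0.01],[0.0156,-0.0012,0],[0.0156,0.0007,0],[0.0154,0.0027,0],[0.015,0.0044,0]], gripper=[-0.5,-0.5,-0.5,-0.5,-0.4,-0.3,-0.3,-0.3,-0.3,-0.3])

```text
time_s: 18.1
position: [0.4593, -0.0288, 0.1398]
tool_rot: [[-0.675, 0.738, -0.001], [0.738, 0.675, 0.0], [0.001, -0.0, -1.0]]
ft_force: [0.7, -0.4, 0.1]
grip_width: 0.03
```

Emit:
jog_arm(dr=[[0,0,-0.1224],[0,0,-0.1224],[0,0,-0.1224],[0,0,-0.1224],[0,0,0],[0,0,0],[0,0,0],[0,0,0],[0,0,0],[0,0,0]], slide=[[0.0143,0.0063,0],[0.0135,0.008,0],[0.0123,0.0096,0],[0.0111,0.011,0],[0,0,0],[0,0,0],[0,0,0],[0,0,0],[0,0,0],[0,0,0]], gripper=[-0.3,-0.3,-0.3,-0.3,-0.3,-0.3,-0.3,-0.3,-0.3,-0.3])

```text
time_s: 19.1
position: [0.4433, 0.0522, 0.1393]
tool_rot: [[-0.931, 0.366, -0.004], [0.366, 0.93, -0.03], [-0.007, -0.029, -1.0]]
ft_force: [-0.5, -0.5, -0.2]
grip_width: 0.03
```

```bash
python3 look.py wrist w10;python3 - <<'E'
from h import *
import pickle
d=pickle.load(open('w10.pkl','rb'));p=d['pixels'];b,g,r=[p[...,i].astype(int) for i in range(3)]
m=(r>110)&(g<100)&(b<110)&(r>g*1.7)
for mm,s,c in comps(m,100):
    print(s,c,ray(d,c,.008).round(3),axis_ends(d,mm,.007))
    ys,xs=np.nonzero(mm);P=np.array([ray(d,(x,y),.007)[:2] for x,y in zip(xs,ys)])
    cc=P.mean(0);a=np.linalg.eigh(np.cov((P-cc).T))[1][:,1];n=np.array([-a[1],a[0]])
    if a[1]<0:a=-a;n=-n
    t=(P-cc)@a;t0=t.min()
    for lo in range(0,110,6):
        q=P[(t-t0>=lo/1000)&(t-t0<(lo+6)/1000)]
        if len(q): w=(q-cc)@n;print(lo,w.min().round(4),w.max().round(4),end=' | ')
    print('butt',cc+a*t0,'dir',np.degrees(np.arctan2(a[1],a[0])))
E
```

```text
19.1 [0.4433 0.0522 0.1393] 158.54 [-0.0038 -0.0296 -0.9996] 0.030026951989080758 [-0.49 -0.51 -0.19]
[0.4433 0.0523 0.1393]
```

View pics/w10.png

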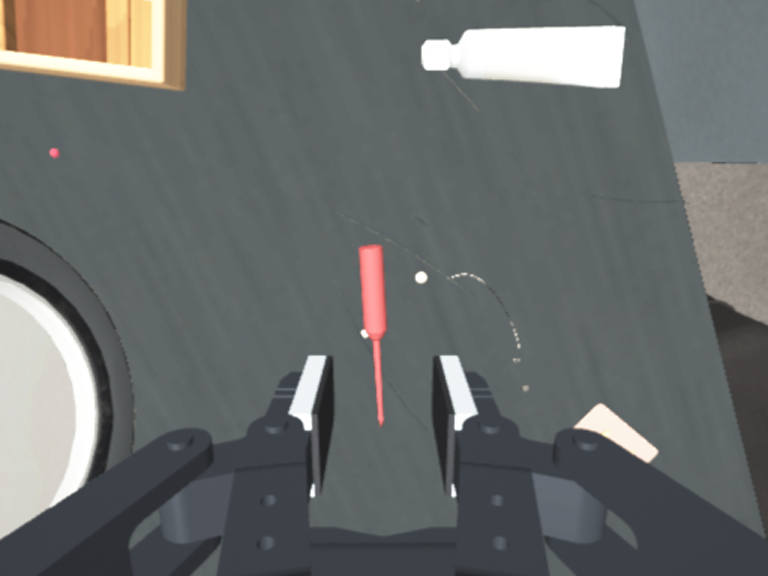

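```bash
python3 - <<'E'
from h import *
import pickle
s=observe();print(s['q'],s['position'])
d=pickle.load(open('w10.pkl','rb'));p=d['pixels'];b,g,r=[p[...,i].astype(int) for i in range(3)]
print(p[190,248],p[260,252],p[175,248])
m=(r>120)&(r>g*1.35)&(r>b*1.35)
for mm,s,c in comps(m,60):
    X=ray(d,c,.007)
    if not(.35<X[0]<.55 and 0<X[1]<.15):continue
    ys,xs=np.nonzero(mm);P=np.array([ray(d,(x,y),.007)[:2] for x,y in zip(xs,ys)])
    cc=P.mean(0);a=np.linalg.eigh(np.cov((P-cc).T))[1][:,1]
    if a[1]<0:a=-a
    n=np.array([-a[1],a[0]])
    t=(P-cc)@a;t0=t.min();print(s,t.max()-t0)
    for lo in range(0,110,6):
        q=P[(t-t0>=lo/1000)&(t-t0<(lo+6)/1000)]
        if len(q): w=(q-cc)@n;print(lo,w.min().round(4),w.max().round(4),end=' | ')
    print('butt',cc+a*t0,'tip',cc+a*t.max(),'dir',np.degrees(np.arctan2(a[1],a[0])))
E
```

```text
[  -7.56281577   18.40733659   99.24072063   -1.93020493   62.35832744
 -165.20665691] [0.44331173 0.05225391 0.13930549]
[161 163 254] [152 154 254] [159 160 254]
[ 239  163   19  121 1252] 0.10426692091378656
0 -0.0062 0.0065 | 6 -0.0065 0.0063 | 12 -0.0062 0.006 | 18 -0.0065 0.0064 | 24 -0.0062 0.0061 | 30 -0.0065 0.0064 | 36 -0.0062 0.0063 | 42 -0.0064 0.006 | 48 -0.0042 0.0049 | 54 -0.0022 0.0021 | 60 -0.0018 0.0018 | 66 -0.002 0.0014 | 72 -0.0017 0.0019 | 78 -0.0019 0.0016 | 84 -0.0015 0.0013 | 90 -0.0018 0.0017 | 96 -0.0014 0.0015 | 102 -0.0007 0.0012 | butt [0.44181689 0.02761145] tip [0.47486156 0.12650352] dir 71.52300882962841
```

Emit:
jog_arm(dr=[[0,0,0.14],[0,0,0.14],[0,0,0.14],[0,0,0.14],[0,0,0.14],[0,0,0.14],[0,0,0.14],[0,0,0.14],[0,0,0.14],[0,0,0.14]], slide=[[0,0,0],[0,0,0],[0,0,0],[0,0,0],[0,0,0],[0,0,0],[0,0,0],[0,0,0],[0,0,0],[0,0,0]], gripper=[-0.3,-0.3,-0.3,-0.3,-0.3,-0.3,-0.3,-0.3,-0.3,-0.3])

```text
time_s: 20.15
position: [0.4433, 0.0525, 0.1393]
tool_rot: [[0.207, 0.978, -0.004], [0.978, -0.207, -0.03], [-0.03, 0.002, -1.0]]
ft_force: [-0.0, 0.2, 0.7]
grip_width: 0.0299
```

Emit:
jog_arm(dr=[[0,0,0.14],[0,0,0.14],[0,0,0.14],[0,0,0.14],[0,0,0.14],[0,0,0.14],[0,0,0.14],[0,0,0.14],[0,0,0.14],[0,0,0.14]], slide=[[0,0,0],[0,0,0],[0,0,0],[0,0,0],[0,0,0],[0,0,0],[0,0,0],[0,0,0],[0,0,0],[0,0,0]], gripper=[-0.3,-0.3,-0.3,-0.3,-0.3,-0.3,-0.3,-0.3,-0.3,-0.3])

```text
time_s: 21.15
position: [0.4433, 0.0525, 0.1393]
tool_rot: [[0.999, -0.038, -0.004], [-0.038, -0.999, -0.03], [-0.003, 0.03, -1.0]]
ft_force: [-0.5, -0.5, 0.6]
grip_width: 0.0297
```

```bash
python3 - <<'E'
from plan import *
s=observe();print(s['q'],s['position'],s['tool_rot'][:,2],np.degrees(np.arctan2(s['tool_rot'][1,0],s['tool_rot'][0,0])))
rows(s['position'],s['tool_rot'],np.array([.4516,.057,.07]),Rdown(-18.5),7)
E
```

```text
[-7.53496649 18.40506091 99.2419363  -1.9296643  62.3570663  -4.44869668] [0.44328102 0.05247224 0.13931703] [-0.00375075 -0.0295928  -0.999555  ] -2.193083802216243
dr [[0.0043, -0.0002, 0.0407], [0.0043, -0.0002, 0.0407], [0.0043, -0.0002, 0.0407], [0.0043, -0.0002, 0.0407], [0.0043, -0.0002, 0.0407], [0.0043, -0.0002, 0.0407], [0.0043, -0.0002, 0.0407]]
slide [[0.0012, -0.001, 0.0099], [0.0011, -0.001, 0.0099], [0.0012, -0.001, 0.0098], [0.001, -0.001, 0.0099], [0.0011, -0.001, 0.0099], [0.001, -0.001, 0.0099], [0.0009, -0.0009, 0.0099]]
end [0.4516 0.057  0.07  ]
```

Emit:
jog_arm(dr=[[0.0043,0,0.0407],[0.0043,0,0.0407],[0.0043,0,0.0407],[0.0043,0,0.0407],[0.0043,0,0.0407],[0.0043,0,0.0407],[0.0043,0,0.0407],[0,0,0],[0,0,0],[0,0,0]], slide=[[0.0011,-0.001,0.0099],[0.0011,-0.001,0.0099],[0.0011,-0.001,0.0099],[0.0011,-0.001,0.0099],[0.0011,-0.001,0.0099],[0.0011,-0.001,0.0099],[0.001,-0.001,0.0099],[0,0,0],[0,0,0],[0,0,0]], gripper=[-0.3,-0.3,-0.3,-0.3,-0.3,-0.3,-0.3,-0.3,-0.3,-0.3])

```text
time_s: 22.15
position: [0.4519, 0.0571, 0.0704]
tool_rot: [[0.95, -0.311, 0.002], [-0.311, -0.95, -0.0], [0.002, -0.0, -1.0]]
ft_force: [-0.6, -0.2, 0.1]
grip_width: 0.03
```

```bash
python3 look.py wrist w11; cat > ream.py <<'E'
from h import *
import pickle,sys
d=pickle.load(open(sys.argv[1]+'.pkl','rb'));z=float(sys.argv[2]);p=d['pixels'];b,g,r=[p[...,i].astype(int) for i in range(3)]
m=(r>120)&(r>g*1.35)&(r>b*1.35)
for mm,s,c in comps(m,200):
    ys,xs=np.nonzero(mm);P=np.array([ray(d,(x,y),z)[:2] for x,y in zip(xs,ys)])
    cc=P.mean(0);a=np.linalg.eigh(np.cov((P-cc).T))[1][:,1]
    if a[1]<0:a=-a
    t=(P-cc)@a
    print(s,'len',np.ptp(t),'lowY',cc+a*t.min(),'hiY',cc+a*t.max(),'dir',np.degrees(np.arctan2(a[1],a[0])))
E
python3 ream.py w11 .007
```

```text
22.15 [0.4519 0.0571 0.0704] -18.13 [ 2.3e-03 -3.0e-04 -1.0e+00] 0.030006648041581027 [-0.64 -0.19  0.12]
[0.4519 0.0571 0.0704]
[ 244   86   22  180 1756] len 0.10774136319512308 lowY [0.44062083 0.02614116] hiY [0.4754053  0.12811293] dir 71.1645318080625
```

View pics/w11.png

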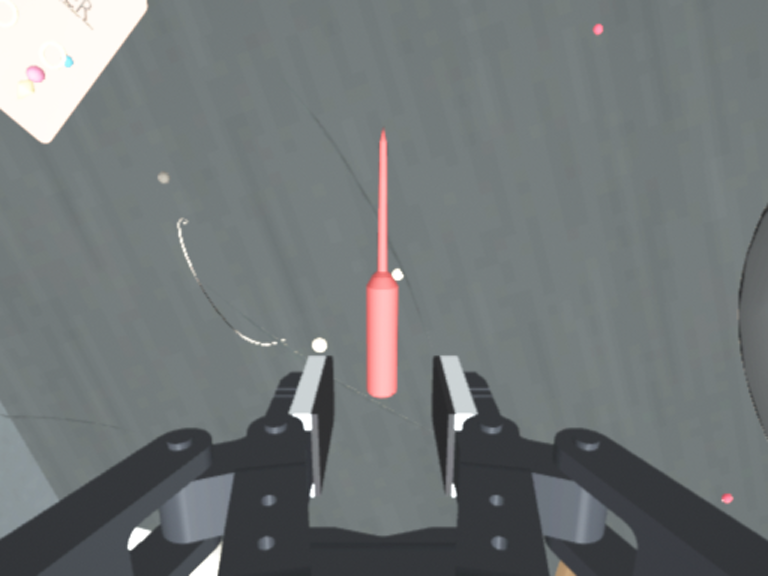

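Emit:
jog_arm(dr=[[0,0,0.008],[0,0,0],[0,0,0],[0,0,0],[0,0,0],[0,0,0],[0,0,0],[0,0,0],[0,0,0],[0,0,0]], slide=[[-0.0004,0.001,0.012],[0,0,0.012],[0,0,0.012],[0,0,0.01],[0,0,0.008],[0,0,0.0034],[0,0,0],[0,0,0],[0,0,0],[0,0,0]], gripper=[-0.3,-0.3,-0.3,-0.3,-0.3,-0.3,-0.3,-1,-1,-1])

```text
time_s: 23.2
position: [0.4513, 0.0563, 0.0129]
tool_rot: [[0.948, -0.319, 0.002], [-0.319, -0.948, -0.0], [0.002, -0.001, -1.0]]
ft_force: [0.9, -1.1, 2.6]
grip_width: 0.0107
```

Emit:
jog_arm(dr=[[0,0,0],[0,0,0],[0,0,0],[0,0,0],[0,0,0],[0,0,0],[0,0,0],[0,0,0],[0,0,0],[0,0,0]], slide=[[0,0,0],[0,0,0],[0,0,0],[0,0,0],[0,0,0],[0,0,0],[0,0,0],[0,0,0],[0,0,0],[0,0,0]], gripper=[-1,-1,-1,-1,-1,-1,-1,-1,-1,-1])

```text
time_s: 24.2
position: [0.4513, 0.0563, 0.0129]
tool_rot: [[0.948, -0.319, 0.002], [-0.319, -0.948, -0.0], [0.002, -0.001, -1.0]]
ft_force: [-0.1, 0.3, 5.8]
grip_width: 0.0108
```

```bash
python3 look.py wrist w12; python3 ream.py w12 .007
```

```text
24.2 [0.4513 0.0563 0.0129] -18.62 [ 2.3e-03 -2.0e-04 -1.0e+00] 0.01077793014206655 [-0.11  0.26  5.81]
[0.4513 0.0563 0.0129]
[ 241   79   29  245 3197] len 0.10867442495669025 lowY [0.44051488 0.02550294] hiY [0.47562804 0.12834844] dir 71.14924237990571
```

View pics/w12.png

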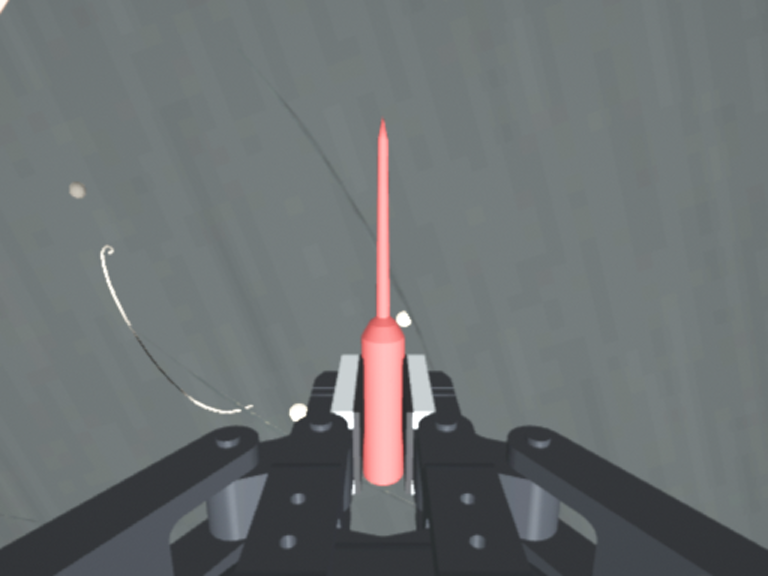

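```bash
python3 - <<'E'
from plan import *
from case import toW
s=observe();w=toW(-.0149,-.042);print(w)
rows(s['position']+np.array([0,0,.09]),s['tool_rot'],np.array([*w,.105]),Rdown(-118),16)
E
```

```text
[ 0.48792628 -0.21375867]
dr [[-0.0001, -0.0001, 0.1084], [-0.0001, -0.0001, 0.1084], [-0.0001, -0.0001, 0.1084], [-0.0001, -0.0001, 0.1084], [-0.0001, -0.0001, 0.1084], [-0.0001, -0.0001, 0.1084], [-0.0001, -0.0001, 0.1084], [-0.0001, -0.0001, 0.1084], [-0.0001, -0.0001, 0.1084], [-0.0001, -0.0001, 0.1084], [-0.0001, -0.0001, 0.1084], [-0.0001, -0.0001, 0.1084], [-0.0001, -0.0001, 0.1084], [-0.0001, -0.0001, 0.1084], [-0.0001, -0.0001, 0.1084], [-0.0001, -0.0001, 0.1084]]
slide [[0.0076, 0.0153, -0.0001], [0.0091, 0.0143, -0.0001], [0.0107, 0.0133, -0.0002], [0.012, 0.0121, -0.0001], [0.0133, 0.0106, -0.0001], [0.0144, 0.0092, -0.0001], [0.0152, 0.0076, -0.0002], [0.016, 0.0058, -0.0001], [0.0166, 0.0042, -0.0001], [0.0168, 0.0023, -0.0001], [0.0171, 0.0004, -0.0002], [0.0169, -0.0014, -0.0001], [0.0168, -0.0032, -0.0001], [0.0163, -0.005, -0.0002], [0.0156, -0.0067, -0.0001], [0.0148, -0.0084, -0.0002]]
end [ 0.4879 -0.2137  0.105 ]
```

Emit:
jog_arm(dr=[[0,0,0],[0,0,0],[0,0,0],[0,0,0],[0,0,0.1084],[0,0,0.1084],[0,0,0.1084],[0,0,0.1084],[0,0,0.1084],[0,0,0.1084]], slide=[[0,0,-0.01],[0,0,-0.02],[0,0,-0.03],[0,0,-0.03],[0.0076,0.0153,0],[0.0091,0.0143,0],[0.0107,0.0133,0],[0.012,0.0121,0],[0.0133,0.0106,0],[0.0144,0.0092,0]], gripper=[-1,-1,-1,-1,-1,-1,-1,-1,-1,-1])

```text
time_s: 25.25
position: [0.4646, -0.0456, 0.1031]
tool_rot: [[0.557, -0.83, 0.002], [-0.83, -0.557, -0.0], [0.001, -0.001, -1.0]]
ft_force: [-0.0, -0.2, 0.2]
grip_width: 0.011
```

Emit:
jog_arm(dr=[[0,0,0.1084],[0,0,0.1084],[0,0,0.1084],[0,0,0.1084],[0,0,0.1084],[0,0,0.1084],[0,0,0.1084],[0,0,0.1084],[0,0,0.1084],[0,0,0.1084]], slide=[[0.0152,0.0076,0],[0.016,0.0058,0],[0.0166,0.0042,0],[0.0168,0.0023,0],[0.0171,0.0004,0],[0.0169,-0.0014,0],[0.0168,-0.0032,0],[0.0163,-0.005,0],[0.0156,-0.0067,0],[0.0148,-0.0084,0]], gripper=[-1,-1,-1,-1,-1,-1,-1,-1,-1,-1])

```text
time_s: 26.25
position: [0.4874, -0.2143, 0.1031]
tool_rot: [[-0.473, -0.881, 0.001], [-0.881, 0.473, 0.0], [-0.001, -0.001, -1.0]]
ft_force: [0.4, -0.0, -0.4]
grip_width: 0.0107
```

Emit:
jog_arm(dr=[[0,0,0],[0,0,0],[0,0,0],[0,0,0],[0,0,0],[0,0,0],[0,0,0],[0,0,0],[0,0,0],[0,0,0]], slide=[[0,0,0],[0,0,0.01],[0,0,0.01],[0,0,0],[0,0,0],[0,0,0],[0,0,0],[0,0,0],[0,0,0],[0,0,0]], gripper=[-1,-1,-1,-1,-1,-1,-1,-1,-1,-1])

```text
time_s: 27.25
position: [0.4876, -0.2137, 0.0827]
tool_rot: [[-0.469, -0.883, 0.002], [-0.883, 0.469, -0.0], [-0.001, -0.002, -1.0]]
ft_force: [-0.6, -0.7, -0.7]
grip_width: 0.0112
```

```bash
python3 look.py wrist w13;  python3 look.py side s13
```

```text
27.25 [ 0.4876 -0.2137  0.0827] -118.0 [ 1.6e-03 -2.0e-04 -1.0e+00] 0.011176256150553858 [-0.64 -0.71 -0.74]
[ 0.4876 -0.2137  0.0826]
27.3 [ 0.4876 -0.2137  0.0826] -118.0 [ 1.5e-03 -1.0e-04 -1.0e+00] 0.010328030958419224 [ 0.4   1.01 -0.7 ]
[ 0.4876 -0.2137  0.0826]
```

View pics/w13.png

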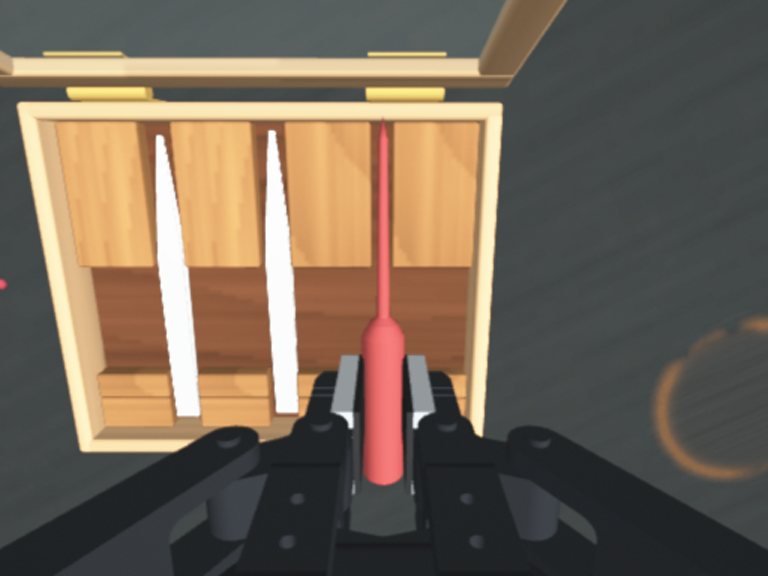

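View pics/s13.png

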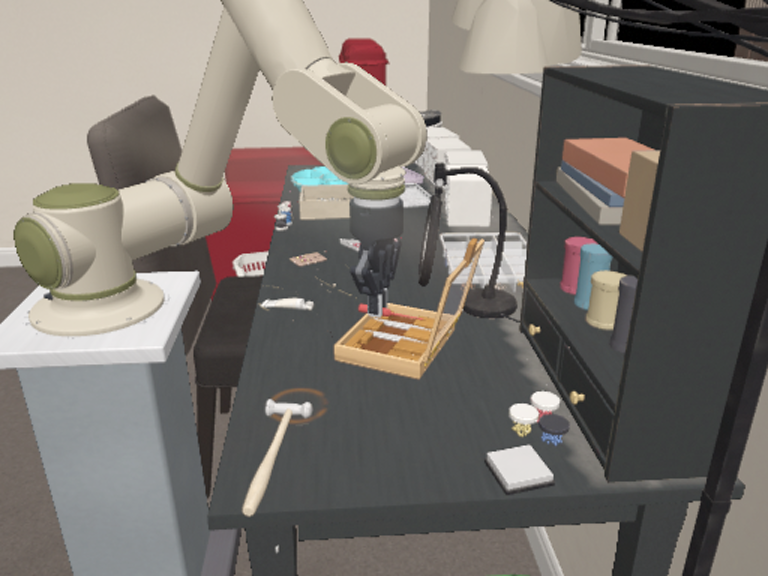

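```bash
python3 - <<'E'
from case import *
import pickle
d=pickle.load(open('w13.pkl','rb'));e=lambda u,v,z:toC(ray(d,(u/1.5-.17,v/1.5-.17),z)).round(4)
z=.0827-.0129
print('tip',e(383.5,120,z+.0065),'blade mid',e(384,220,z+.006),'handle front',e(362,340,z+.006),e(405,340,z+.006))
print('channel at x=8',e(370,266,.017),e(394,266,.017),'corner br',e(501,104,.027),e(19,104,.027))
print('tweezers pt',e(271,131,.011),'end',e(275,412,.014),e(298,412,.014), 'spare', e(160,136,.011))
E
```

```text
tip [ 0.0608 -0.0425] blade mid [ 0.0351 -0.0426] handle front [ 0.0005 -0.0362] [ 0.0005 -0.0486]
channel at x=8 [ 0.0085 -0.0372] [ 0.0085 -0.0467] corner br [ 0.068 -0.083] [0.0682 0.0826]
tweezers pt [ 0.0596 -0.0001] end [-0.0573  0.0047] [-0.0573 -0.0053] spare [0.0578 0.0421]
```

Emit:
jog_arm(dr=[[0,0,0],[0,0,0],[0,0,0],[0,0,0],[0,0,0],[0,0,0],[0,0,0],[0,0,0],[0,0,0],[0,0,0]], slide=[[-0.0004,0.0005,0.012],[0,0,0.012],[0,0,0.012],[0,0,0.008],[0,0,0.006],[0,0,0.005],[0,0,0.003],[0,0,0.002],[0,0,0.001],[0,0,0]], gripper=[-1,-1,-1,-1,-1,-1,-1,-1,-1,-1])

```text
time_s: 28.35
position: [0.4875, -0.2132, 0.0217]
tool_rot: [[-0.469, -0.883, 0.002], [-0.883, 0.469, -0.0], [-0.001, -0.002, -1.0]]
ft_force: [-0.2, -0.6, 0.2]
grip_width: 0.0109
```

```bash
python3 look.py wrist w14
```

```text
28.35 [ 0.4875 -0.2132  0.0217] -118.0 [ 1.6e-03 -2.0e-04 -1.0e+00] 0.010876108321922068 [-0.18 -0.64  0.24]
[ 0.4875 -0.2132  0.0218]
```

View pics/w14.png

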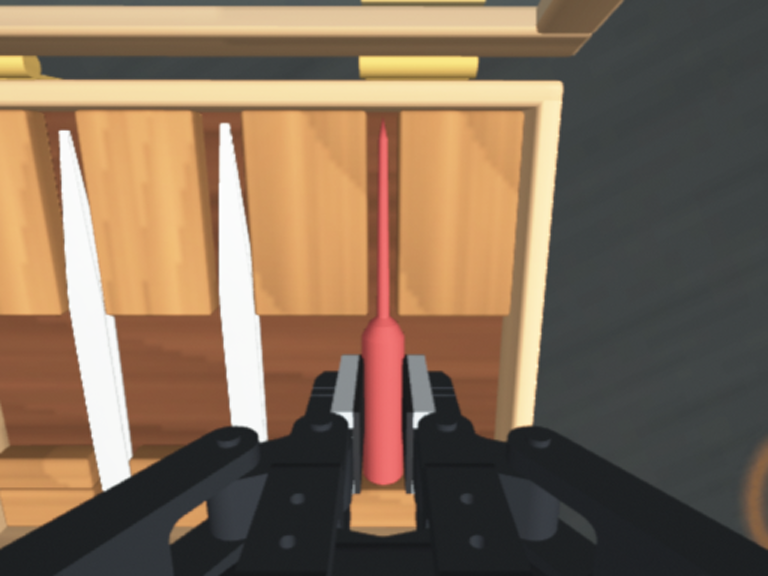

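Emit:
jog_arm(dr=[[0,0,0],[0,0,0],[0,0,0],[0,0,0],[0,0,0],[0,0,0],[0,0,0],[0,0,0],[0,0,0],[0,0,0]], slide=[[0,0,0.0007],[0,0,0],[0,0,0],[0,0,0],[0,0,0],[0,0,0],[0,0,0],[0,0,-0.004],[0,0,-0.01],[0,0,-0.02]], gripper=[-1,-1,-0.65,-0.5,-0.5,-0.5,-0.5,-0.5,-0.5,-0.5])

```text
time_s: 29.4
position: [0.487, -0.2128, 0.055]
tool_rot: [[-0.469, -0.883, -0.0], [-0.883, 0.469, 0.001], [-0.001, 0.001, -1.0]]
ft_force: [0.6, 0.3, 0.5]
grip_width: 0.0214
```

Emit:
jog_arm(dr=[[0,0,0],[0,0,0],[0,0,0],[0,0,0],[0,0,0],[0,0,0],[0,0,0],[0,0,0],[0,0,0],[0,0,0]], slide=[[0,0.005,-0.02],[0,0.01,-0.02],[0,0.01,-0.02],[0,0.01,-0.02],[0,0.01,-0.01],[0,0,0],[0,0,0],[0,0,0],[0,0,0],[0,0,0]], gripper=[-0.5,-0.5,-0.5,-0.5,-0.5,-0.5,-0.5,-0.5,-0.5,-0.5])

```text
time_s: 30.4
position: [0.4476, -0.192, 0.1443]
tool_rot: [[-0.469, -0.883, 0.001], [-0.883, 0.469, 0.001], [-0.001, -0.0, -1.0]]
ft_force: [0.4, -0.0, 0.4]
grip_width: 0.0214
```

```bash
python3 look.py wrist w15;python3 look.py side s15; python3 look.py scene c15; python3 - <<'E'
import cv2
a=cv2.imread('pics/s15.png');cv2.imwrite('pics/s15z.png',cv2.resize(a[220:400,280:500],None,fx=3.3,fy=3.3))
E
```

```text
30.4 [ 0.4476 -0.192   0.1443] -118.0 [ 6.e-04  6.e-04 -1.e+00] 0.02142733690739821 [ 0.38 -0.01  0.42]
[ 0.4476 -0.192   0.1444]
30.45 [ 0.4476 -0.192   0.1444] -118.0 [ 8.e-04  4.e-04 -1.e+00] 0.02128256238730849 [-0.13  0.08  0.85]
[ 0.4476 -0.192   0.1445]
30.5 [ 0.4476 -0.192   0.1445] -118.0 [ 9.e-04  3.e-04 -1.e+00] 0.021182835616824616 [-0.15 -0.6   0.68]
[ 0.4475 -0.192   0.1446]
```

View pics/w15.png

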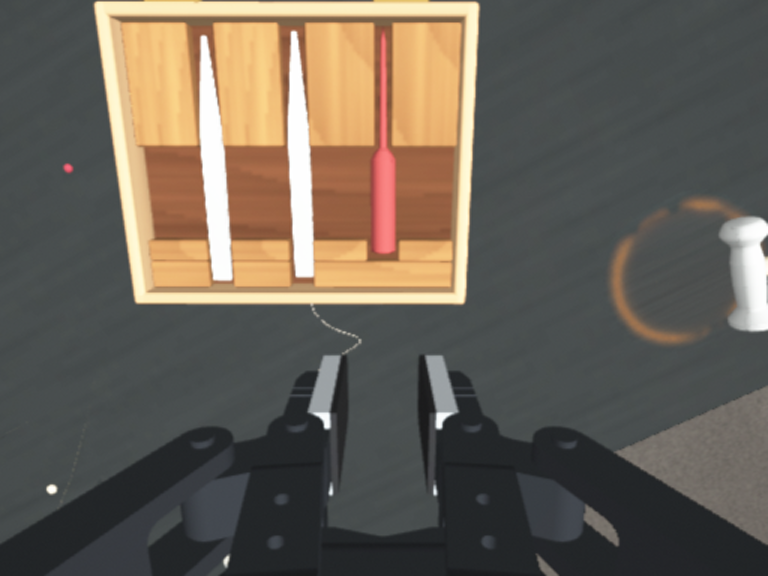

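View pics/s15z.png

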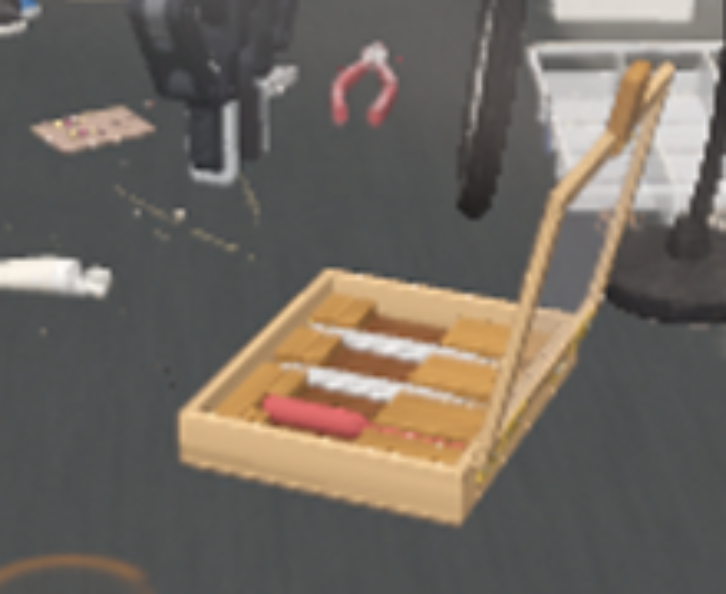

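```bash
python3 - <<'E'
from case import *
import pickle
d=pickle.load(open('w15.pkl','rb'));e=lambda u,v,z:toC(ray(d,(u/1.5-.17,v/1.5-.17),z)).round(4)
print('reamer tip',e(383,27,.0145),'butt',e(371,251,.014),e(396,251,.014))
print('tweezers',e(294,30,.011),e(304,277,.014),'spare',e(204,36,.011),e(222,281,.014))
print(env.close_job())
E
```

```text
reamer tip [ 0.0609 -0.0422] butt [-0.0444 -0.0358] [-0.0444 -0.0488]
tweezers [ 0.0603 -0.0005] [-0.0583 -0.0005] spare [0.0578 0.0418] [-0.0604  0.0429]
the job is handed in; nothing more can be done
None
```

I finished the job and handed it in at about 30.5 s of the 72 s allowed. The lid is standing open on its hinge stop, and both tools lie in their slots with their points toward the hinge. I gripped the lid by its pull and carried it back along its arc. I then set each tool down to within about 1 mm of its slot floor before opening the fingers.

My last measurements, taken after the gripper had backed away, are in the case's frame:

| Item | Position | Reads as |
|---|---|---|
| Tweezers | x from -58 to +60 mm, y = -0.5 mm | Seated in the straight slot |
| Reamer | x from -44 to +61 mm, y = -42 mm | Blade in its channel, handle in the wide part, about 1 mm toward the hinge from nominal |
| Spare tweezers | x from -60 to +58 mm, y = +42 mm | Where I found them |

In the last side view the lid was standing open and both tools looked flat. The arm did not go near the pliers or the scoop. I took a last scene picture but did not look at it, so I checked the pliers only by eye and did not check the scoop at the end.

- **Wrist limit:** on the way to the reamer the last wrist joint stopped at its limit (165.2°). The tool tilted 1.7° and ended about 20 mm off. I turned the gripper round by half a turn and used that grasp instead; nothing was touched.
- **Force at the reamer grasp:** the wrist showed a brief 6 N upward while the fingers closed on it. The wrist forces I read stayed below about 7 N.

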